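Clear, fit and load a drying stand with bent tubes

ROBOT

A 6-joint arm with a two-finger parallel gripper is mounted at the origin on the work surface; the furniture and walls round the work are solid. World frame = base frame: x ahead of the robot, y to its left, z up, the work surface at z = 0. Lengths are in m, angles in rad, forces in N, time in s.
With the tool pointing down it reaches from about 0.35 to 0.85 m from the base axis. Payload 8.1 kg.
Tool frame: the origin (TCP) lies at the very end of the fingers, on their centre line; the grasp point (between the pads) lies 19 mm behind it (robot.pinch_z is the distance from the TCP to the grasp point, in m); x points along the fingers, z is the direction in which the jaws open and shut, and the axes are right-handed (so a half turn about x gives the same grasp; the last joint's range is limited). The gripper opens to 93 mm and grips with 3 to 60 N. Pads are 15 mm wide; open, the fingers measure 128 mm over their backs; the gripper's body (75 mm by 188 mm) begins 65 mm behind the grasp point.
Start: joints at [1.113, 0.13, 1.488, -0, 1.523, -0.085], TCP at [0.219, 0.559, 0.219] pointing down, gripper open.
Joint ranges: [-2.96, 2.96], [-0.89, 2.26], [0.02, 2.5], [-1.34, 4.48], [0, 2.73], [-2.66, 2.66]. Speed limits (rad/s): [2.39, 2.39, 2.79, 3.14, 3.14, 3.14].

INTERFACE

Orientations are given as a rotation vector (axis times angle).
In Python, from plant import robot, optics, ticket gives the robot as it stands.
- The arm moves only by the tool jog_arm, never from a script. Its argument "targets" is a list of rows, each a list of 7 numbers: the shift along the tool's x, y, z in cm, then the turn, a rotation vector about the tool's x, y, z in degrees, then the closure, from 0 (fully open) to 1 (shut). In form: [[dx, dy, dz, ax, ay, az, grip], ...]. A call has 1 to 5 rows; each row is the pose to reach, as a shift and turn from the pose measured when the call began, along the tool's axes at that moment; what a row does not reach only later rows make up. A row lasts 1/8 s, in which the tool goes at most 62.5 mm and 10.7 degrees, less where a joint would pass 70% of its speed; a pose out of reach is approached as far as the arm can. A call with a gripper value outside its range is refused whole. The fingers move at their own pace and stop on an object; "squeeze" is the grip in N (left out, the last holds). Time passes only in rows, so rows that repeat a pose let the fingers close. It gives the time, the measured TCP pose, the force and the opening at its end, in the units of the state.
- robot.read_state(): the state, without advancing time (a new reading comes with each control period).
- optics.read_camera(name): name is "scene" or "side" or "wrist"; returns a dict with "frame" (384x512x3 uint8, red, green, blue), "vertical_fov" (degrees; the focal length in pixels is half the picture's height over the tangent of half this angle, whatever the lens; pixels are square), "cx", "cy" (the principal point, pixels), "R" (3x3) and "t" (3): a world point X has camera coordinates R X + t. Camera axes: x right, y down, z forward; pixel columns grow to the right and rows downward; lengths in m; the calibration is good to about 2 mm. A picture is of the moment at which its call begins. There is no depth.
- ticket.close_job(): hands the job in, once; it reports no verdict.
The state is a dict: "t": time; "q": joint angles; "dq": joint speeds; "joint_torque": joint torques, N m; "tool_pos": TCP position; "orientation": TCP orientation; "force": force on the tool from outside, world axes, zero at the start; "wrist_torque": the same for the moment, N m; "opening": finger opening in m.
Only numpy, scipy, OpenCV 4.12 (cv2) and the standard library are available. Lean on these libraries where they do the work, as an engineer would, in place of code of your own. Each camera call takes 0.05 s, during which the arm holds its last target.

TASK

Get the drying stand going: take the stray rubber stopper out of the cutout between the stand's rails and leave it on the bench clear of the stand, then fit the keyed steel drip plate into that cutout, the only way round that it goes, so that it sits flush. Then lay every bent tube across the two rails with its bend towards the blower end, both of its legs resting fully down in a pair of notches, and when all are in, push the toggle switch right over to its other side. Do not knock over the small beaker or the small measuring cylinder.

Things in the scene. Friction and masses are not known exactly. Their poses are not given: they have to be found in the camera images.
- stand: Drying stand, fixed: metal base, x = -99 to 109, y = -45 to 45 mm, 12 mm high. Origin: on its middle line at bench height; x along it to the blower end, y left, z up. Two white rails along x, at y = 24 to 42 and -42 to -24 mm, x = -97 to 45, top at z = 48, with three slanting notches each (see pair_1). Blower end: metal box x = 68 to 108, y = -40 to 40, 30 mm high, toggle switch on it.
- cutout (a point): Middle of the floor of the cutout's rectangle: at (-24, 0, 4) mm in the stand. Cutout 8 mm deep: rectangle 79 x 35 mm (x by y) and, at its +x end, a bay 15.5 mm long, 15 mm wide, its middle at y = +8 mm; 1.5 mm clearance all round the plate. The seated plate's origin is at this point, its axes along the stand's.
- drip_plate: Steel drip plate, 120 g, right way up: rectangle 76 x 32 mm (x by y), 7 mm thick, with a tab at its +x end 14 mm long, 12 mm wide, its middle at y = +8 mm. On it a grip rib 12 mm thick (x), 24 mm long (y), from 7 to 40 mm above the underside, over the origin. Origin: middle of the rectangle's underside; z up.
- stray_stopper: Black rubber stopper, 24 mm across the top and narrower below, 18 mm high, 11 g, standing on the cutout's floor at the start. Origin: middle of its underside; z up.
- tube_a: V-bent 12 mm steel tube, 40 g, lying flat, same either face up; two equal legs 110 deg apart, last 26 mm white and heavier. Origin: on the line halving the V, 17 mm from the bend, at mid-thickness (6 mm up on the bench). x: towards the bend, at (17,0,0) mm; leg centrelines end at (-15,46,0), (-15,-46,0), plus a 6 mm round end; z normal to the V. 2 or 3 tubes are present; absent: None.
- tube_b: Same as tube_a. (A bench instrument 117 mm high stands beyond the tubes on the left, at x over 0.47 m, y = 0.02 to 0.32 m; keep the gripper's body clear of it.)
- tube_c: Same as tube_a. (A fixed beam runs along x overhead on the right, at y = -0.35 to -0.32 m, 0.41 to 0.47 m up. The bench between the robot and the stand is free but for two small stoppers and a pen.)
- pair_1 (a point): Place for one tube, in the notch pair farthest from the blower: where a resting tube's origin lies, 54 mm above the bench on the stand's middle line, with the tube's x axis along the stand's. Notches: flared cheeks 63 mm high, 14 mm apart where the tube rests, 25 mm at the top, 55 deg to x; pairs 48 mm apart along x. A resting tube hangs free from its bend to 24 mm along each leg.
- pair_2 (a point): Place for one tube, in the middle notch pair: where a resting tube's origin lies, 54 mm above the bench on the stand's middle line, with the tube's x axis along the stand's.
- pair_3 (a point): Place for one tube, in the notch pair nearest the blower: where a resting tube's origin lies, 54 mm above the bench on the stand's middle line, with the tube's x axis along the stand's.
- switch (a joint): Toggle switch: 8 mm steel rod with an 18 mm round white knob, hinged about the stand's x axis at (90, 0, 26) mm in the stand. 0: leans 0.5 rad to the stand's -y side; 1.0 (stop): leans 0.5 rad to its +y side. It stays where it is left; about 2 N at the knob moves it.
- switch_knob (a point): Middle of the toggle switch's knob, 50 mm from its hinge: in the stand at (90, -24, 70) mm at joint 0 and (90, +24, 70) mm at joint 1.0.
- small_beaker: Bystander: empty glass beaker, 68 mm across, 90 mm high. Origin: middle of its underside.
- small_cylinder: Bystander: small stoppered glass measuring cylinder, foot 30 mm across, 131 mm high. Origin: middle of its underside.
Things that resemble listed ones, but are neither listed nor needed, are in the scene too. What is shaped like the tube_b but red is not meant.

How it is judged:
On the way, in this order (a step that is already met when the one before it is completed fails the run):
1. the drip plate sits flush in the cutout, with the switch not yet over (horizontal distance between drip_plate and cutout below 0.005 m and z of drip_plate in the frame of stand below 0.0065 m and angle between drip_plate's own z axis and vertical below 0.06 rad and angle between the x axis of drip_plate and the x axis of stand, either way round below 0.08 rad and value of joint switch below 0.5 rad), for 0.2 s.
2. every bent tube rests in a pair of notches, with the switch not yet over (all of step 1 and (horizontal distance between tube_a and pair_1 below 0.008 m or horizontal distance between tube_a and pair_2 below 0.008 m or horizontal distance between tube_a and pair_3 below 0.008 m) and z of tube_a in the frame of stand between 0.0505 and 0.0575 m and angle between the x axis of each of tube_a, tube_b, tube_c and the x axis of stand, either way round below 0.12 rad and angle between the z axis of each of tube_a, tube_b, tube_c and the z axis of stand, either way round below 0.1 rad and linear speed of each of tube_a, tube_b, tube_c below 0.02 m/s and (horizontal distance between tube_b and pair_1 below 0.008 m or horizontal distance between tube_b and pair_2 below 0.008 m or horizontal distance between tube_b and pair_3 below 0.008 m) and z of tube_b in the frame of stand between 0.0505 and 0.0575 m and (horizontal distance between tube_c and pair_1 below 0.008 m or horizontal distance between tube_c and pair_2 below 0.008 m or horizontal distance between tube_c and pair_3 below 0.008 m) and z of tube_c in the frame of stand between 0.0505 and 0.0575 m), for 0.2 s.
3. the switch is pushed over (value of joint switch above 0.85 rad), for 0.2 s.
At the end, for the whole second after the job is handed in: Stopper on the bench beside the stand. Plate in the cutout: within 5 mm, underside at most 2.5 mm off its floor, level to 0.06, in line to 0.08 rad. Each tube at rest, origin within 8 mm (from above) and 3.5 mm (height) of a pair point, level to 0.1, in line to 0.12 rad. Switch at 0.85 or more (height (world z) of stray_stopper below 0.02 m and (x of stray_stopper in the frame of stand below -0.112 m or x of stray_stopper in the frame of stand above 0.122 m or y of stray_stopper in the frame of stand below -0.058 m or y of stray_stopper in the frame of stand above 0.058 m) and horizontal distance between drip_plate and cutout below 0.005 m and z of drip_plate in the frame of stand below 0.0065 m and angle between drip_plate's own z axis and vertical below 0.06 rad and angle between the x axis of drip_plate and the x axis of stand, either way round below 0.08 rad and (horizontal distance between tube_a and pair_1 below 0.008 m or horizontal distance between tube_a and pair_2 below 0.008 m or horizontal distance between tube_a and pair_3 below 0.008 m) and z of tube_a in the frame of stand between 0.0505 and 0.0575 m and angle between the x axis of each of tube_a, tube_b, tube_c and the x axis of stand, either way round below 0.12 rad and angle between the z axis of each of tube_a, tube_b, tube_c and the z axis of stand, either way round below 0.1 rad and linear speed of each of tube_a, tube_b, tube_c below 0.02 m/s and (horizontal distance between tube_b and pair_1 below 0.008 m or horizontal distance between tube_b and pair_2 below 0.008 m or horizontal distance between tube_b and pair_3 below 0.008 m) and z of tube_b in the frame of stand between 0.0505 and 0.0575 m and (horizontal distance between tube_c and pair_1 below 0.008 m or horizontal distance between tube_c and pair_2 below 0.008 m or horizontal distance between tube_c and pair_3 below 0.008 m) and z of tube_c in the frame of stand between 0.0505 and 0.0575 m and value of joint switch above 0.85 rad); the robot touches nothing.
It fails at once if the small beaker is knocked over (angle between small_beaker's own z axis and vertical above 0.6 rad).
It fails at once if the small measuring cylinder is knocked over (angle between small_cylinder's own z axis and vertical above 0.6 rad).
Of tube_a, tube_b, tube_c only 2 to 3 are there at a start; the rules pass over those that are not, and their reading is None.
At some moment in a run one of tube_a, tube_b, tube_c may be knocked a few centimetres aside while the robot is not near it.
Once in a run the grip may slacken for a moment while it holds something.
It also fails if it takes over 210 s, if anything falls off the work surface, if the arm or the gripper's body presses on something with over 40 N, if the wrist force passes 120 N, or if a joint passes its speed limit or range.

## Working session

There is one attempt and no reset: what is moved stays moved. The work goes in short steps, Python scripts to look and compute and a tool call to move; the robot and the scene stay as the last step left them, time stands still between calls to the robot, and variables do not carry over. Pictures are saved under pics/ and viewed, and the job is handed in when it is done.

Besides the shell and the picture viewer there is one more tool, called after "Call:" in YAML: its name, and indented under it one key for each argument. jog_arm: Moves the arm, as the interface text tells. Its arguments: {"type":"object","properties":{"targets":{"type":"array"},"squeeze":{"type":"number"}},"required":["targets"]}

```bash
ls; mkdir -p pics
cat > h.py <<'E'
import numpy as np, cv2, json
from plant import robot, optics, ticket
from scipy.spatial.transform import Rotation as Rn
def snap(name, fn):
    c=optics.read_camera(name)
    cv2.imwrite('pics/'+fn+'.png', c['frame'][:,:,::-1])
    np.savez('pics/'+fn+'.npz', **c)
    return c
def K(c):
    H=c['frame'].shape[0]
    f=H/2/np.tan(np.radians(float(c['vertical_fov']))/2)
    return f,float(c['cx']),float(c['cy'])
def load(fn): return np.load('pics/'+fn+'.npz')
def ray(c,u,v,z):
    f,cx,cy=K(c); d=c['R'].T@np.array([(u-cx)/f,(v-cy)/f,1.]); o=-c['R'].T@c['t']
    return o+d*(z-o[2])/d[2]
def proj(c,X):
    f,cx,cy=K(c); p=c['R']@np.array(X)+c['t']; return np.array([cx+f*p[0]/p[2],cy+f*p[1]/p[2]])
E
python3 - <<'E'
from h import *
s=robot.read_state(); print(s, robot.pinch_z)
for n in ['scene','side','wrist']:
    c=snap(n,n+'0'); print(n,c['vertical_fov'],c['cx'],c['cy'],-c['R'].T@c['t'],c['R'].round(3).tolist(), [k for k in c])
E
```

```text
pics
{'t': 0.0, 'q': array([ 1.11258159e+00,  1.31127330e-01,  1.48929870e+00, -4.25176034e-05,
        1.52303097e+00, -8.53885773e-02]), 'dq': array([-3.42410466e-04, -2.35580570e-04,  3.73142856e-04,  1.55126173e-04,
        8.38919561e-04, -5.97928140e-05]), 'joint_torque': array([-3.10000803e-03, -5.59835815e+01, -4.91764069e+01,  7.61867152e-02,
        3.54678452e-02, -1.85856998e-04]), 'tool_pos': array([0.21827465, 0.55825359, 0.21759702]), 'orientation': array([-0.93133516,  1.36446575,  0.92976231]), 'force': array([-0.03093747, -0.3069768 ,  0.8924332 ]), 'wrist_torque': array([ 3.23197081e-05, -3.49286799e-02,  1.17917961e-02]), 'opening': 0.09306157417903345} 0.0188
scene 55.63077617189803 254.98697703669336 187.22155470378962 [ 0.47582853 -0.71020881  0.71781636] [[0.997, -0.081, 0.003], [-0.052, -0.662, -0.748], [0.063, 0.745, -0.664]] ['frame', 'vertical_fov', 'cx', 'cy', 'R', 't']
side 49.29708115626554 252.73941968517988 193.0624009593253 [0.41789051 0.77651263 0.75574989] [[-0.99, -0.141, -0.02], [-0.082, 0.679, -0.729], [0.116, -0.72, -0.684]] ['frame', 'vertical_fov', 'cx', 'cy', 'R', 't']
wrist 63.382543884230365 255.29403333666386 196.6525533439758 [0.14930095 0.58631699 0.38392278] [[0.365, 0.931, -0.002], [0.898, -0.351, 0.266], [0.247, -0.099, -0.964]] ['frame', 'vertical_fov', 'cx', 'cy', 'R', 't']
```

View pics/scene0.png

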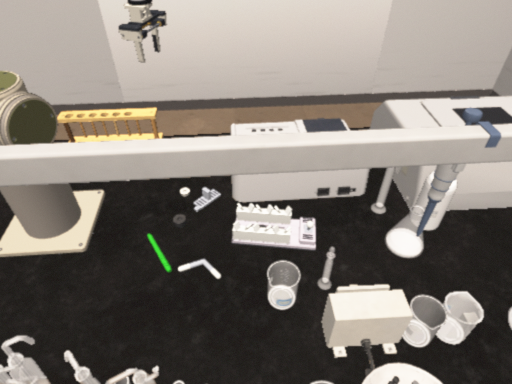

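View pics/side0.png

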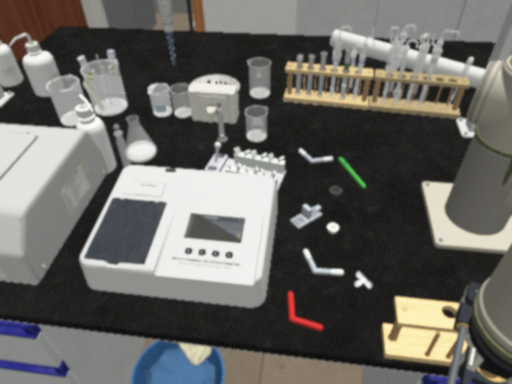

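View pics/wrist0.png

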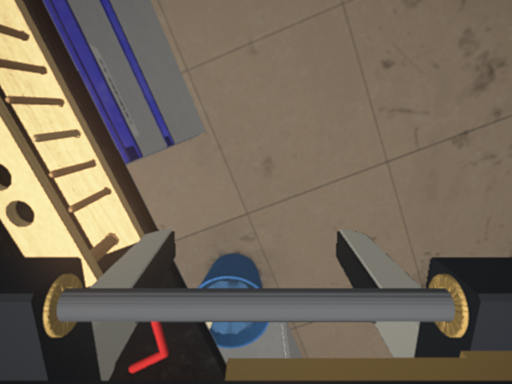

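Run:
```python
import cv2
a=cv2.imread('pics/scene0.png'); b=cv2.imread('pics/side0.png')
cv2.imwrite('pics/s0a.png',cv2.resize(a[170:320,130:350],None,fx=3.6,fy=3.6,interpolation=cv2.INTER_CUBIC))
cv2.imwrite('pics/s0b.png',cv2.resize(b[80:340,190:400],None,fx=2.3,fy=2.3,interpolation=cv2.INTER_CUBIC))
```

```text
(no output)
```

View pics/s0a.png

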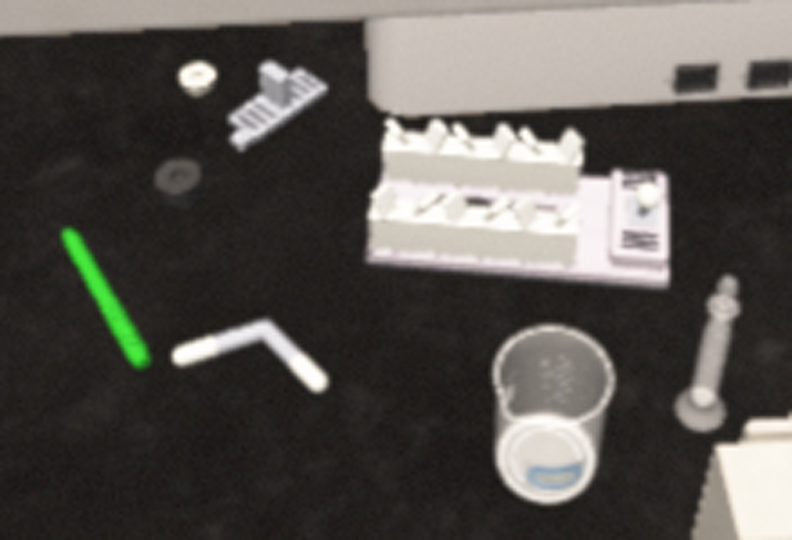

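View pics/s0b.png

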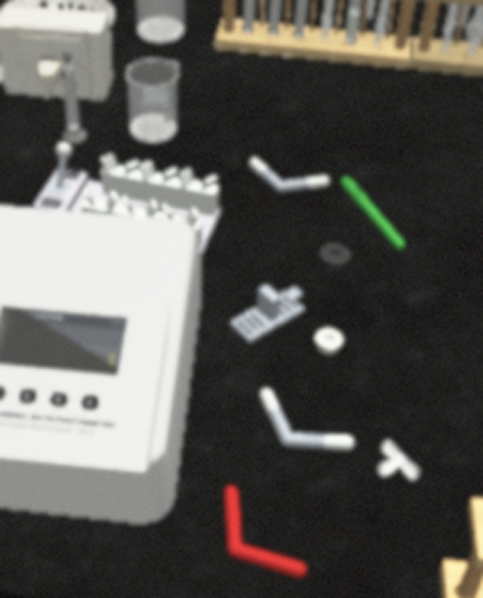

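Run:
```python
from h import *
c=load('scene0'); d=load('side0')
S=lambda u,v,z:ray(c,130+u/3.6,170+v/3.6,z).round(3)
D=lambda u,v,z:ray(d,190+u/2.3,80+v/2.3,z).round(3)
print('base near-left',S(367,262,.012),'near-right',S(669,284,.012), 'box far R',S(666,173,.03),'box far L',S(613,170,.03))
print('tube1 bend',S(267,330,.006),'ends',S(182,354,.006),S(317,380,.006))
print('tube1 side',D(281,185,.006),D(253,160,.006),D(325,179,.006))
print('tube2 side',D(287,440,.006),D(266,394,.006),D(350,441,.006))
print('plate side', D(233,322,.007),D(300,298,.007),'rib',D(264,290,.04))
print('plate sc', S(235,140,.007),S(325,85,.007),'rib',S(274,68,.04))
print('beaker',S(548,465,0),'cyl',S(700,412,0),'knob',S(648,195,.07),D(64,148,.07))
print('stoppers',S(178,178,.01),S(198,78,.01))
print('rail tops near',S(380,190,.063),S(575,215,.063))
```

```text
base near-left [ 0.468 -0.122  0.012] near-right [ 0.673 -0.157  0.012] box far R [ 0.687 -0.071  0.03 ] box far L [ 0.649 -0.065  0.03 ]
tube1 bend [ 0.4   -0.17   0.006] ends [ 0.345 -0.185  0.006] [ 0.433 -0.212  0.006]
tube1 side [ 0.396 -0.168  0.006] [ 0.434 -0.214  0.006] [ 0.343 -0.186  0.006]
tube2 side [0.376 0.217 0.006] [0.399 0.164 0.006] [0.317 0.211 0.006]
plate side [0.438 0.072 0.007] [0.369 0.027 0.007] rib [0.408 0.053 0.04 ]
plate sc [0.372 0.01  0.007] [0.441 0.067 0.007] rib [0.403 0.054 0.04 ]
beaker [ 0.573 -0.28   0.   ] cyl [ 0.675 -0.251  0.   ] knob [ 0.658 -0.127  0.07 ] [ 0.657 -0.128  0.07 ]
stoppers [ 0.332 -0.029  0.01 ] [0.34 0.08 0.01]
rail tops near [ 0.48  -0.102  0.063] [ 0.608 -0.135  0.063]
```

```bash
cat >> h.py <<'E'
def Rt(phi):
    c,s=np.cos(np.radians(phi)),np.sin(np.radians(phi))
    return np.array([[0,-s,c],[0,c,s],[-1,0,0.]])
def rel(p,phi):
    s=robot.read_state(); R=Rn.from_rotvec(s['orientation']).as_matrix()
    z=R[:,2]; print('t %.2f'%s['t'],'pos',s['tool_pos'].round(4),'jaw phi %.1f'%np.degrees(np.arctan2(z[1],z[0])),'q6 %.2f'%s['q'][5],'open %.4f'%s['opening'],'F',s['force'].round(1))
    if p is None: return
    d=R.T@(np.array(p)-s['tool_pos'])*100
    r=np.degrees(Rn.from_matrix(R.T@Rt(phi)).as_rotvec())
    print('rel',d.round(2),r.round(1),'|d|/6.25=%.1f |r|/10.7=%.1f'%(np.linalg.norm(d)/6.25,np.linalg.norm(r)/10.7))
E
python3 - <<'E'
from h import *
rel([.40,.10,.27],-10); rel([.40,.10,.27],45);rel([.40,.10,.27],90)
E
```

```text
t 0.15 pos [0.2183 0.5584 0.2178] jaw phi 68.6 q6 -0.09 open 0.0929 F [-0.1  0.2  1. ]
rel [ -5.17 -33.61 -36.08] [78.6 -0.1  0. ] |d|/6.25=7.9 |r|/10.7=7.3
t 0.15 pos [0.2183 0.5584 0.2178] jaw phi 68.6 q6 -0.09 open 0.0929 F [-0.1  0.2  1. ]
rel [ -5.17 -33.61 -36.08] [23.6 -0.1  0. ] |d|/6.25=7.9 |r|/10.7=2.2
t 0.15 pos [0.2183 0.5584 0.2178] jaw phi 68.6 q6 -0.09 open 0.0929 F [-0.1  0.2  1. ]
rel [ -5.17 -33.61 -36.08] [-21.4  -0.1  -0. ] |d|/6.25=7.9 |r|/10.7=2.0
```

Call:
jog_arm:
  targets:
    - [-5,-5,-4,6,0,0,0]
    - [-5,-9,-8,12,0,0,0]
    - [-5,-13,-13,18,0,0,0]
    - [-5,-17,-18,24,0,0,0]
    - [-5,-21,-22.5,24,0,0,0]

```text
t: 0.78
tool_pos: [0.3287, 0.2801, 0.268]
orientation: [-0.609, 1.485, 0.608]
force: [1.8, -0.8, 0.2]
opening: 0.0931
```

Run:
```python
from h import *
rel([.40,.10,.27],45)
```

```text
t 0.78 pos [0.3287 0.2801 0.268 ] jaw phi 44.6 q6 -0.19 open 0.0931 F [ 1.8 -0.8  0.2]
rel [ -0.18 -17.84  -7.56] [-0.4 -0.1  0. ] |d|/6.25=3.1 |r|/10.7=0.0
```

Call:
jog_arm:
  targets:
    - [0,-6,-2.5,0,0,0,0]
    - [0,-12,-5,0,0,0,0]
    - [0,-17.8,-7.5,0,0,0,0]
    - [0,-17.8,-7.5,0,0,0,0]
    - [0,-17.8,-7.5,0,0,0,0]

```text
t: 1.4
tool_pos: [0.4001, 0.1005, 0.268]
orientation: [-0.607, 1.485, 0.607]
force: [0.2, 0.6, -0.7]
opening: 0.0928
```

Run:
```python
from h import *
rel([.40,.10,.27],45)
c=snap('wrist','w1'); cv2.imwrite('pics/w1b.png',cv2.resize(c['frame'][:,:,::-1],(800,600)))
```

```text
t 1.40 pos [0.4001 0.1005 0.268 ] jaw phi 44.5 q6 -0.65 open 0.0928 F [ 0.2  0.6 -0.7]
rel [-0.2  -0.03 -0.04] [-0.5 -0.1 -0. ] |d|/6.25=0.0 |r|/10.7=0.0
```

View pics/w1b.png

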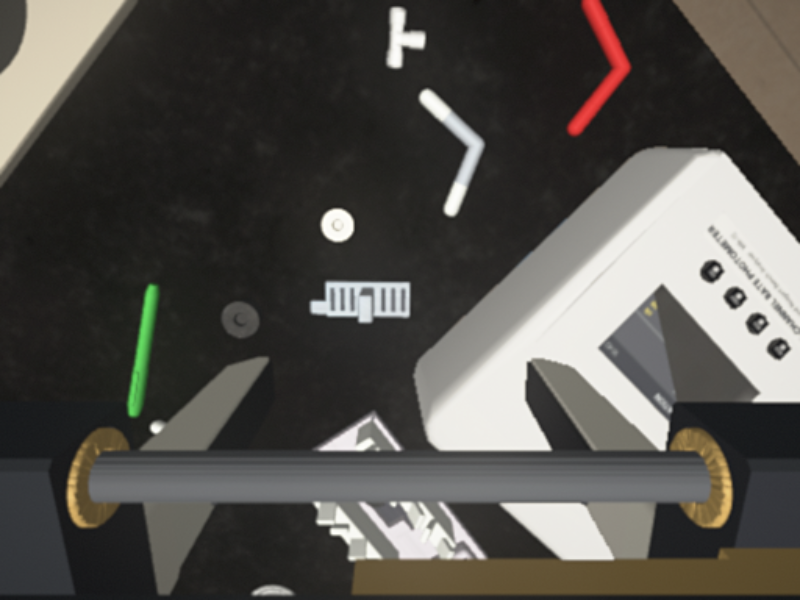

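Run:
```python
from h import *
rel([.545,-.17,.27],-10)
c=load('w1'); s=384/600
P=lambda u,v,z:ray(c,u*s,v*s,z).round(4)
print('tube2',P(480,147,.006),P(428,97,.006),P(452,212,.006))
print('rib', P(366,294,.04),'plate corners',P(326,282,.007),P(410,282,.007),P(410,318,.007),P(330,318,.007),'tab',P(311,300,.007),P(311,314,.007))
```

```text
t 1.45 pos [0.3999 0.1014 0.268 ] jaw phi 44.6 q6 -0.65 open 0.0927 F [-0.4  0.3  0.7]
rel [ -0.19 -29.51  -8.71] [54.6 -0.1  0. ] |d|/6.25=4.9 |r|/10.7=5.1
tube2 [0.3814 0.2161 0.006 ] [0.3226 0.2129 0.006 ] [0.4032 0.1626 0.006 ]
rib [0.3962 0.0648 0.04  ] plate corners [0.3669 0.0402 0.007 ] [0.4208 0.0931 0.007 ] [0.4446 0.0691 0.007 ] [0.3922 0.0177 0.007 ] tab [0.3684 0.0182 0.007 ] [0.3772 0.0083 0.007 ]
```

Call:
jog_arm:
  targets:
    - [0,-5.5,-1.7,10,0,0,0]
    - [0,-11,-3.4,20,0,0,0]
    - [0,-16.5,-5.1,30,0,0,0]
    - [0,-22,-6.8,40,0,0,0]
    - [0,-27.5,-8.5,50,0,0,0]

```text
t: 2.08
tool_pos: [0.5338, -0.1533, 0.268]
orientation: [0.076, 1.57, -0.076]
force: [0.5, -0.1, 0.5]
opening: 0.0931
```

Call:
jog_arm:
  targets:
    - [0,-1,1.8,4.6,0,0,0]
    - [0,-1,1.8,4.6,0,0,0]
    - [0,-1,1.8,4.6,0,0,0]
    - [0,-1,1.8,4.6,0,0,0]

```text
t: 2.58
tool_pos: [0.5506, -0.1634, 0.2683]
orientation: [0.137, 1.567, -0.137]
force: [-0.6, 0.3, -0.3]
opening: 0.0931
```

Run:
```python
from h import *
rel([.545,-.17,.27],-10)
c=snap('wrist','w2'); cv2.imwrite('pics/w2b.png',cv2.resize(c['frame'][:,:,::-1],(800,600)))
```

```text
t 2.58 pos [ 0.5506 -0.1634  0.2683] jaw phi -10.0 q6 -0.20 open 0.0931 F [-0.6  0.3 -0.3]
rel [-0.17 -0.74 -0.43] [ 0. -0.  0.] |d|/6.25=0.1 |r|/10.7=0.0
```

View pics/w2b.png

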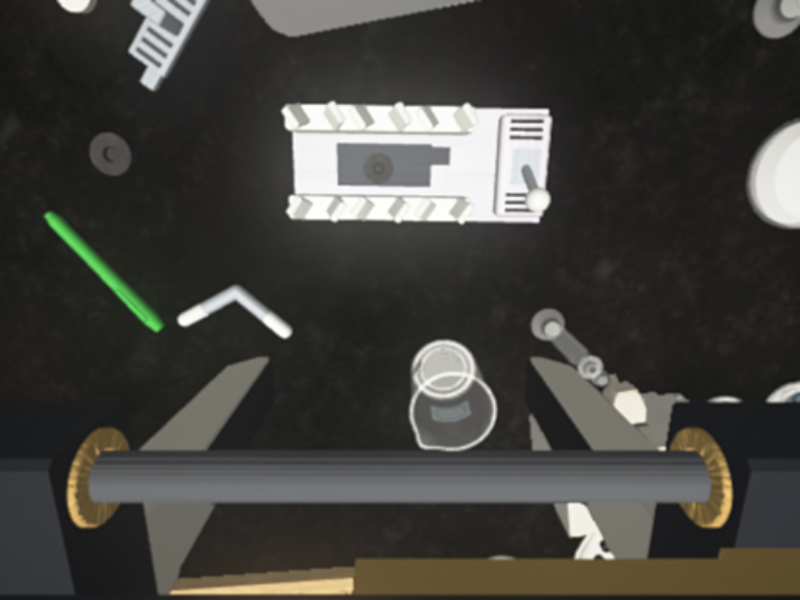

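Run:
```python
from h import *
c=load('w2'); im=c['frame'][:,:,::-1][55:155,170:365]
cv2.imwrite('pics/w2c.png',cv2.resize(im,None,fx=4,fy=4,interpolation=cv2.INTER_CUBIC))
im=c['frame'][:,:,::-1][0:70,60:200]
cv2.imwrite('pics/w2d.png',cv2.resize(im,None,fx=5,fy=5,interpolation=cv2.INTER_CUBIC))
```

```text
(no output)
```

View pics/w2c.png

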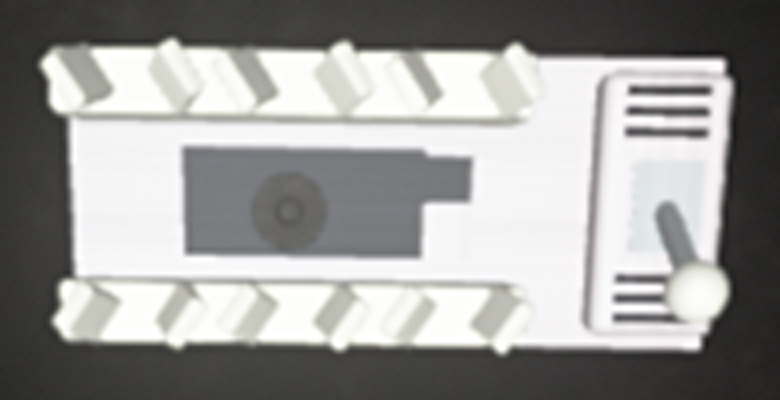

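```bash
cat >> h.py <<'E'
def fit2(A,B):
    # rigid 2D: B = R A + t
    A=np.array(A);B=np.array(B);a=A.mean(0);b=B.mean(0)
    H=(A-a).T@(B-b); th=np.arctan2(H[0,1]-H[1,0],H[0,0]+H[1,1])
    R=np.array([[np.cos(th),-np.sin(th)],[np.sin(th),np.cos(th)]]); t=b-R@a
    return th,t,((A@R.T+t)-B)
E
python3 - <<'E'
from h import *
c=load('w2')
P=lambda x,y,z:ray(c,(x+.5)/4-.5+170,(y+.5)/4-.5+55,z)
px=[(183,147),(425,150),(471,157),(471,202),(421,258),(184,255),(725,58),(701,350)]
st=[(-63.5,17.5),(15.5,17.5),(31,15.5),(31,.5),(15.5,-17.5),(-63.5,-17.5),(109,45),(109,-45)]
th,t,e=fit2(np.array(st)/1000,[P(*p,.012)[:2] for p in px])
print(np.degrees(th),t,(e*1000).round(1).tolist())
W=lambda p:np.array([[np.cos(th),-np.sin(th)],[np.sin(th),np.cos(th)]])@np.array(p)+t
print('cutout',W((-.024,0)),'knob exp',W((.09,-.024)),P(696,292,.07))
print('stopper', P(289,210,.022))
d=load('scene0'); s=load('side0')
q=[(367,262,.012),(669,284,.012)]
for k in q: print(ray(d,130+k[0]/3.6,170+k[1]/3.6,k[2]), )
print(W((-.099,-.045)),W((.109,-.045)))
E
```

```text
-10.678529708685682 [ 0.57483532 -0.08581333] [[-0.6, 0.7], [0.4, 0.5], [1.0, 0.4], [0.2, -0.6], [0.5, -0.7], [-0.4, -0.6], [-0.5, -0.6], [-0.7, 0.9]]
cutout [ 0.55125095 -0.08136617] knob exp [ 0.65882957 -0.12607456] [ 0.6591967  -0.12610085  0.07      ]
stopper [ 0.54668019 -0.08281455  0.022     ]
[ 0.46837812 -0.12174102  0.012     ]
[ 0.67290395 -0.15721091  0.012     ]
[ 0.46921135 -0.1116895 ] [ 0.67360927 -0.15023156]
```

View pics/w2d.png

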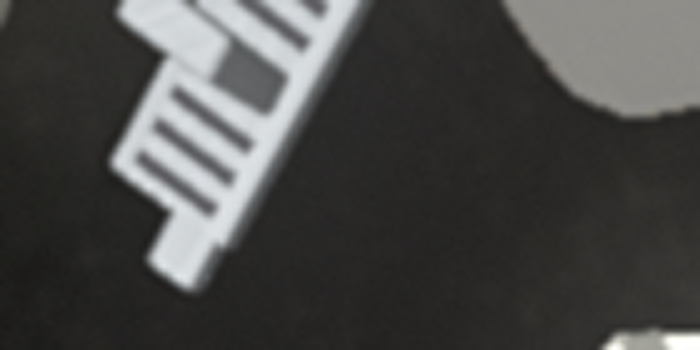

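Run:
```python
from h import *
rel([.5467,-.0828,.10],-10.7)
```

```text
t 2.62 pos [ 0.5505 -0.1637  0.2684] jaw phi -10.0 q6 -0.20 open 0.0928 F [-1.   0.1  0.3]
rel [16.84  7.91 -1.78] [ 0.7 -0.   0. ] |d|/6.25=3.0 |r|/10.7=0.1
```

Call:
jog_arm:
  targets:
    - [4,4,-1,0.7,0,0,0.66]
    - [8,7.9,-1.78,0.7,0,0,0.66]
    - [13,7.9,-1.78,0.7,0,0,0.66]
    - [16.84,7.91,-1.78,0.7,0,0,0.66]
    - [16.84,7.91,-1.78,0.7,0,0,0.66]
  squeeze: 15

```text
t: 3.25
tool_pos: [0.5437, -0.0815, 0.0968]
orientation: [0.147, 1.572, -0.146]
force: [0.4, 0.5, 0.0]
opening: 0.0473
```

Run:
```python
from h import *
rel([.5467,-.0828,.0125],-10.7)
c=snap('wrist','w3'); cv2.imwrite('pics/w3b.png',cv2.resize(c['frame'][:,:,::-1],(800,600)))
```

```text
t 3.25 pos [ 0.5437 -0.0815  0.0968] jaw phi -10.6 q6 -0.06 open 0.0473 F [0.4 0.5 0. ]
rel [ 8.43 -0.07  0.38] [ 0.1 -0.4 -0. ] |d|/6.25=1.3 |r|/10.7=0.0
```

View pics/w3b.png

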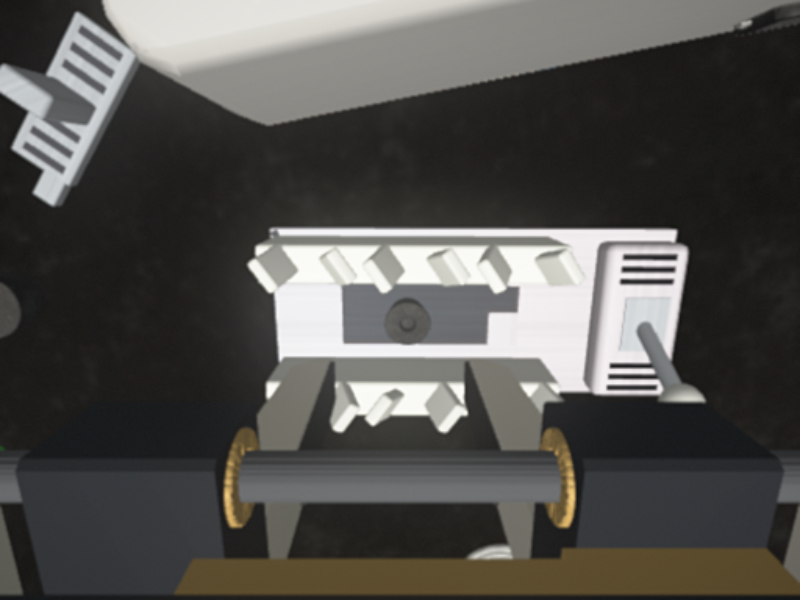

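Run:
```python
from h import *
c=load('w3'); s=.64
print(ray(c,407*s,321*s,.022))
for p in [(343,286),(519,289),(517,311),(488,345),(343,344)]: print(ray(c,p[0]*s,p[1]*s,.012).round(4))
th=np.radians(-10.68);t=np.array([.57484,-.08581])
for p in [(-63.5,17.5),(31,15.5),(31,.5),(15.5,-17.5),(-63.5,-17.5)]: 
  print((np.array([[np.cos(th),-np.sin(th)],[np.sin(th),np.cos(th)]])@np.array(p)/1000+t).round(4))
rel([.5467,-.0828,.0125],-10.7)
```

```text
[ 0.5467594  -0.08166599  0.022     ]
[ 0.5165 -0.0594  0.012 ]
[ 0.6078 -0.0781  0.012 ]
[ 0.6053 -0.09    0.012 ]
[ 0.5874 -0.1063  0.012 ]
[ 0.5094 -0.0912  0.012 ]
[ 0.5157 -0.0568]
[ 0.6082 -0.0763]
[ 0.6054 -0.0911]
[ 0.5868 -0.1059]
[ 0.5092 -0.0912]
t 3.30 pos [ 0.5457 -0.0822  0.0996] jaw phi -10.7 q6 -0.06 open 0.0432 F [ 0.3 -0.7  0.4]
rel [ 8.71 -0.04  0.13] [ 0.  -0.1  0. ] |d|/6.25=1.4 |r|/10.7=0.0
```

Call:
jog_arm:
  targets:
    - [4,0,0.1,0,0,0,0.66]
    - [6.5,0,0.1,0,0,0,0.66]
    - [8.7,0,0.1,0,0,0,0.66]
    - [8.7,0,0.1,0,0,0,0.66]
    - [8.7,0,0.1,0,0,0,0.66]

```text
t: 3.92
tool_pos: [0.5483, -0.0828, 0.0152]
orientation: [0.146, 1.565, -0.147]
force: [-0.7, -0.2, -0.3]
opening: 0.0319
```

Call:
jog_arm:
  targets:
    - [0,0,0,0,0,0,1]
    - [0,0,0,0,0,0,1]
    - [0,0,0,0,0,0,1]
    - [0,0,0,0,0,0,1]

```text
t: 4.42
tool_pos: [0.55, -0.0833, 0.0172]
orientation: [0.145, 1.561, -0.147]
force: [0.1, 0.5, 7.5]
opening: 0.0215
```

Call:
jog_arm:
  targets:
    - [-2,0,0,0,0,0,1]
    - [-4,0,0,0,0,0,1]
    - [-7,0,0,0,0,0,1]
    - [-11,0,0,0,0,0,1]

```text
t: 4.92
tool_pos: [0.5488, -0.0829, 0.128]
orientation: [0.145, 1.563, -0.147]
force: [0.8, 0.2, -1.1]
opening: 0.0217
```

Run:
```python
from h import *
rel([.40,-.07,.10],-10)
c=snap('wrist','w4'); cv2.imwrite('pics/w4b.png',cv2.resize(c['frame'][:,:,::-1],(800,600)))
```

```text
t 4.92 pos [ 0.5488 -0.0829  0.128 ] jaw phi -10.7 q6 -0.06 open 0.0217 F [ 0.8  0.2 -1.1]
rel [  2.76  -1.48 -14.87] [-0.7  0.2  0. ] |d|/6.25=2.4 |r|/10.7=0.1
```

View pics/w4b.png

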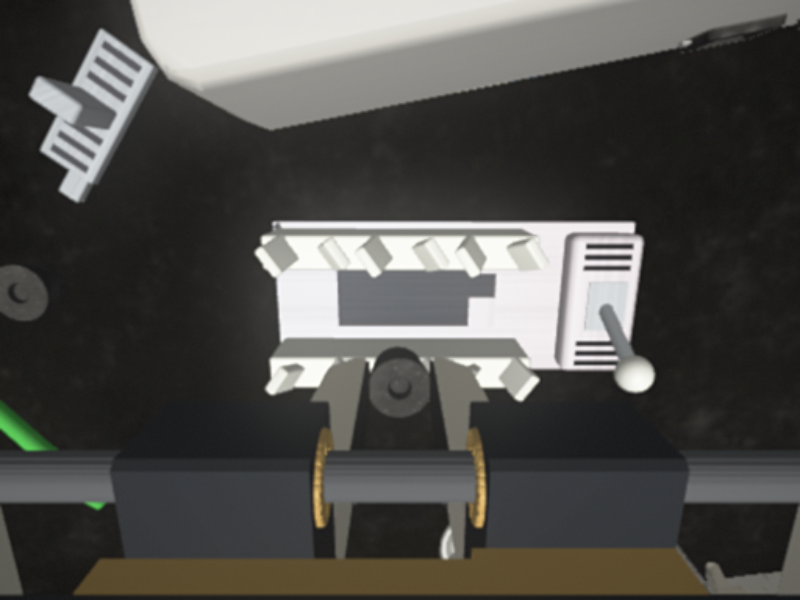

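Call:
jog_arm:
  targets:
    - [0,-0.3,-4,0,0,0,1]
    - [1,-0.7,-9,0,0,0,1]
    - [3,-1.2,-13,0,0,0,1]
    - [7,-1.5,-14.8,0,0,0,1]
    - [10.5,-1.5,-14.8,0,0,0,1]

```text
t: 5.6
tool_pos: [0.4048, -0.0715, 0.028]
orientation: [0.144, 1.552, -0.148]
force: [0.6, 0.3, -0.0]
opening: 0.0218
```

Run:
```python
from h import *
rel([.40,-.07,.0135],-10.7)
```

```text
t 5.60 pos [ 0.4048 -0.0715  0.028 ] jaw phi -10.7 q6 -0.11 open 0.0218 F [ 0.6  0.3 -0. ]
rel [ 1.44  0.06 -0.52] [0.  0.8 0.1] |d|/6.25=0.2 |r|/10.7=0.1
```

Call:
jog_arm:
  targets:
    - [0.8,0,-0.5,0,0.8,0,1]
    - [1.45,0,-0.5,0,0.8,0,1]
    - [1.45,0,-0.5,0,0.8,0,1]
    - [1.45,0,-0.5,0,0.8,0,1]

```text
t: 6.1
tool_pos: [0.4012, -0.0709, 0.0146]
orientation: [0.145, 1.564, -0.148]
force: [-0.3, -0.4, -1.4]
opening: 0.0218
```

Call:
jog_arm:
  targets:
    - [0,0,0,0,0,0,0.5]
    - [0,0,0,0,0,0,0.4]
    - [-3,0,0,0,0,0,0.3]
    - [-8,0,0,0,0,0,0.3]
    - [-14,0,0,0,0,0,0.3]

```text
t: 6.72
tool_pos: [0.3999, -0.0704, 0.1552]
orientation: [0.145, 1.566, -0.147]
force: [2.1, -0.3, 0.6]
opening: 0.0636
```

Run:
```python
from h import *
rel([.40,-.07,.0135],-10.7)
c=snap('wrist','w5'); cv2.imwrite('pics/w5b.png',cv2.resize(c['frame'][:,:,::-1],(800,600)))
```

```text
t 6.72 pos [ 0.3999 -0.0704  0.1552] jaw phi -10.7 q6 -0.11 open 0.0636 F [ 2.1 -0.3  0.6]
rel [1.417e+01 6.000e-02 1.000e-02] [ 0.  -0.   0.1] |d|/6.25=2.3 |r|/10.7=0.0
```

View pics/w5b.png

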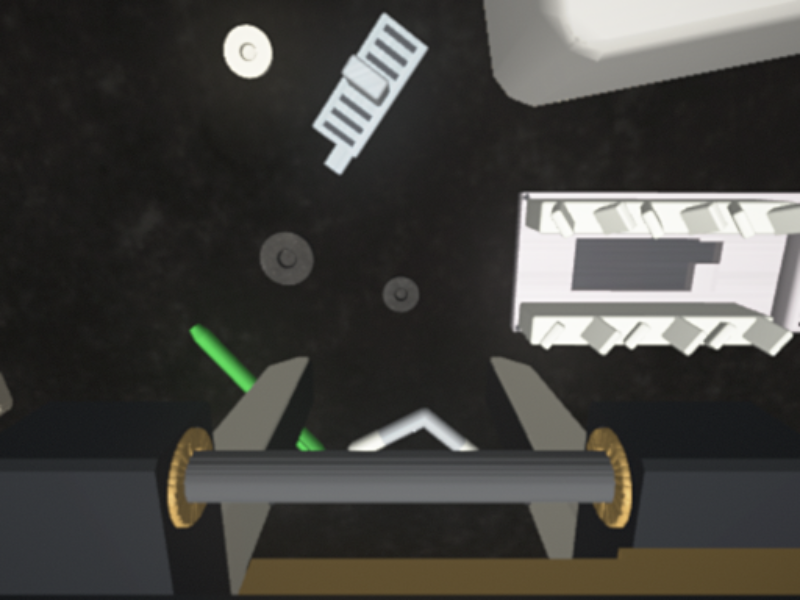

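Run:
```python
from h import *
c=load('w5'); im=c['frame'][:,:,::-1][0:120,190:290]
cv2.imwrite('pics/w5c.png',cv2.resize(im,None,fx=5,fy=5,interpolation=cv2.INTER_CUBIC))
```

```text
(no output)
```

View pics/w5c.png

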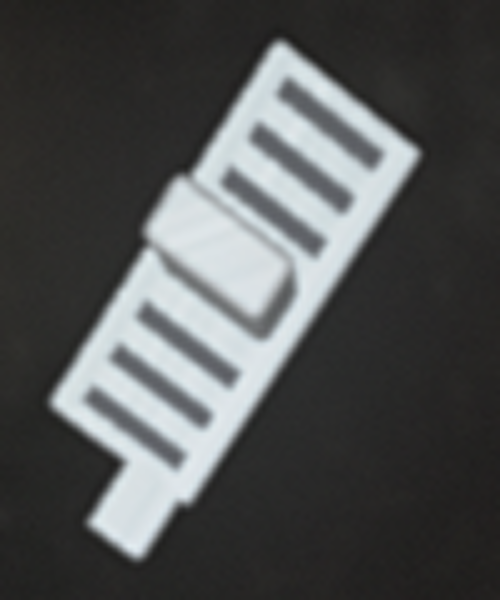

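Run:
```python
from h import *
c=load('w5')
P=lambda x,y,z:ray(c,(x+.5)/5-.5+190,(y+.5)/5-.5,z)
px=[(280,40),(420,153),(190,503),(52,402),(88,522),(138,560)]
st=[(-38,-16),(-38,16),(38,16),(38,-16),(52,2),(52,14)]
th,t,e=fit2(np.array(st)/1000,[P(*p,.007)[:2] for p in px])
print(np.degrees(th),t,(e*1000).round(1).tolist())
r=[P(*p,.04)[:2] for p in [(182,177),(293,268),(262,317),(146,230)]]
print('rib top',np.mean(r,0))
phi=np.degrees(th)
for f in (phi,phi+180): print(f)
rel([t[0],t[1],.10],phi+180)
```

```text
-136.42088504410302 [0.40465113 0.0547114 ] [[0.1, 0.5], [0.6, 0.1], [-0.4, -0.4], [-0.5, -0.0], [-0.0, -0.1], [0.3, -0.1]]
rib top [0.40465633 0.05434989]
-136.42088504410302
43.57911495589698
t 6.78 pos [ 0.4044 -0.0716  0.1647] jaw phi -10.7 q6 -0.11 open 0.0647 F [ 3.  -0.9  7.2]
rel [ 6.41 12.44 -2.4 ] [-54.2   0.6   0.5] |d|/6.25=2.3 |r|/10.7=5.1
```

Run:
```python
from h import *
rel([.4047,.0545,.12],-136.4)
print(robot.read_state()['q'].round(3))
```

```text
t 6.78 pos [ 0.4044 -0.0716  0.1647] jaw phi -10.7 q6 -0.11 open 0.0647 F [ 3.  -0.9  7.2]
rel [ 4.41 12.41 -2.36] [125.7   0.5  -0.7] |d|/6.25=2.1 |r|/10.7=11.8
[-2.990e-01 -3.930e-01  2.065e+00 -1.000e-03  1.458e+00 -1.130e-01]
```

Call:
jog_arm:
  targets:
    - [0,2,0,10,0,0,0.4]
    - [0,4,0,20,0,0,0.4]
    - [0,6,-1,30,0,0,0.4]
    - [0,9,-2,40,0,0,0.4]
    - [0,12,-2.4,50,0,0,0.4]

```text
t: 7.4
tool_pos: [0.4029, 0.0516, 0.1642]
orientation: [0.829, 1.394, -0.826]
force: [0.4, -0.6, -0.1]
opening: 0.0556
```

Call:
jog_arm:
  targets:
    - [0,0,0,10,0,0,0.4]
    - [0,0,0,20,0,0,0.4]
    - [0,0,0,30,0,0,0.4]
    - [0,0,0,40,0,0,0.4]
    - [0,0,0,50,0,0,0.4]

```text
t: 8.02
tool_pos: [0.4029, 0.0516, 0.164]
orientation: [1.482, 0.998, -1.469]
force: [-0.3, 0.3, -0.3]
opening: 0.0558
```

Run:
```python
from h import *
rel([.4047,.0545,.10],-136.4)
```

```text
t 8.03 pos [0.4029 0.0516 0.164 ] jaw phi -111.3 q6 1.95 open 0.0558 F [-0.3  0.3 -0.3]
rel [ 6.41 -0.02 -0.34] [25.1 -0.2 -0.7] |d|/6.25=1.0 |r|/10.7=2.3
```

Call:
jog_arm:
  targets:
    - [0,0,-0.3,10,0,0,0.4]
    - [0,0,-0.3,20,-0.2,-0.5,0.4]
    - [3,0,-0.3,25.1,-0.2,-0.7,0.4]
    - [6.4,0,-0.3,25.1,-0.2,-0.7,0.4]
    - [6.4,0,-0.3,25.1,-0.2,-0.7,0.4]

```text
t: 8.65
tool_pos: [0.4024, 0.054, 0.0976]
orientation: [1.772, 0.711, -1.782]
force: [-0.1, -0.2, 0.1]
opening: 0.0559
```

Run:
```python
from h import *
rel([.4047,.0545,.036],-136.4)
c=snap('wrist','w6'); cv2.imwrite('pics/w6b.png',cv2.resize(c['frame'][:,:,::-1],(800,600)))
```

```text
t 8.65 pos [0.4024 0.054  0.0976] jaw phi -136.4 q6 2.39 open 0.0559 F [-0.1 -0.2  0.1]
rel [ 6.15  0.14 -0.22] [-0.   0.3  0.2] |d|/6.25=1.0 |r|/10.7=0.0
```

View pics/w6b.png

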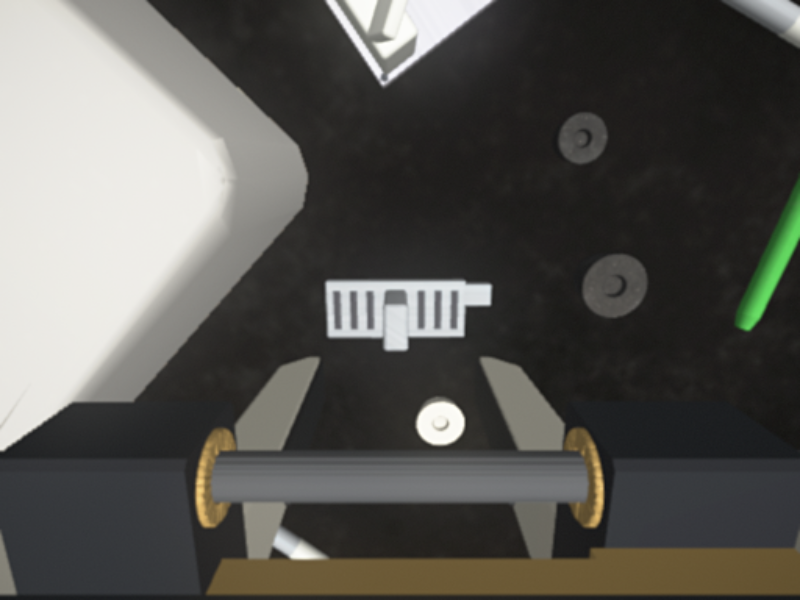

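Call:
jog_arm:
  targets:
    - [3,0.1,-0.2,0,0,0,0.4]
    - [6.1,0.1,-0.2,0,0,0,0.6]
    - [6.1,0.1,-0.2,0,0,0,0.7]
    - [6.1,0.1,-0.2,0,0,0,0.7]
  squeeze: 20

```text
t: 9.2
tool_pos: [0.4072, 0.0547, 0.0405]
orientation: [1.776, 0.709, -1.776]
force: [-0.3, 0.2, 0.4]
opening: 0.0309
```

Call:
jog_arm:
  targets:
    - [0,0,0,0,0,0,1]
    - [0,0,0,0,0,0,1]
    - [0,0,0,0,0,0,1]
    - [0,0,0,0,0,0,1]
    - [0,0,0,0,0,0,1]

```text
t: 9.82
tool_pos: [0.4071, 0.0547, 0.0404]
orientation: [1.776, 0.709, -1.777]
force: [0.5, -0.8, -0.0]
opening: 0.0005
```

Run:
```python
from h import *
rel([.37,.05,.0355],-136.4)
```

```text
t 9.82 pos [0.4071 0.0547 0.0404] jaw phi -136.4 q6 2.39 open 0.0005 F [ 0.5 -0.8 -0. ]
rel [ 0.5  -2.22  3.01] [-0.  0. -0.] |d|/6.25=0.6 |r|/10.7=0.0
```

Call:
jog_arm:
  targets:
    - [0,0,0,0,0,0,0.6]
    - [0,0,0,0,0,0,0.6]
    - [0,0,0,0,0,0,0.6]
    - [0.5,0.1,0.15,0,0,0,0.6]
    - [0.55,0.1,0.15,0,0,0,0.6]

```text
t: 10.45
tool_pos: [0.4062, 0.0528, 0.0344]
orientation: [1.775, 0.709, -1.778]
force: [-1.3, -0.4, 0.7]
opening: 0.0369
```

Run:
```python
from h import *
optics.read_camera('wrist')
rel([.4047,.0545,.0350],-136.4)
```

```text
t 10.50 pos [0.4063 0.0529 0.0345] jaw phi -136.4 q6 2.39 open 0.0372 F [ 0.3  0.  -0.2]
rel [-0.05 -0.23  0.  ] [-0.   0.1  0. ] |d|/6.25=0.0 |r|/10.7=0.0
```

Call:
jog_arm:
  targets:
    - [0,-0.2,0,0,0,0,1]
    - [0,-0.2,0,0,0,0,1]
    - [0,-0.2,0,0,0,0,1]
    - [0,-0.2,0,0,0,0,1]

```text
t: 11.0
tool_pos: [0.405, 0.0543, 0.0345]
orientation: [1.775, 0.709, -1.778]
force: [-0.5, -0.3, 0.7]
opening: 0.0116
```

Run:
```python
from h import *
optics.read_camera('wrist')
rel([.37,.05,.0350],-136.4)
```

```text
t 11.05 pos [0.405  0.0543 0.0345] jaw phi -136.4 q6 2.39 open 0.0112 F [-0.1  1.   1.1]
rel [-0.04 -2.1   2.83] [-0.   0.1  0. ] |d|/6.25=0.6 |r|/10.7=0.0
```

Gripped on the rib top; drag it clear of the instrument.

Call:
jog_arm:
  targets:
    - [0,-0.5,0.7,0,0,0,1]
    - [0,-1,1.4,0,0,0,1]
    - [0,-1.6,2.1,0,0,0,1]
    - [0,-2.1,2.8,0,0,0,1]
    - [0,-2.1,2.8,0,0,0,1]

```text
t: 11.68
tool_pos: [0.3696, 0.0502, 0.0346]
orientation: [1.775, 0.709, -1.778]
force: [0.9, -0.7, -1.3]
opening: 0.0114
```

Call:
jog_arm:
  targets:
    - [0,0,0,0,0,0,0.7]
    - [0,0,0,0,0,0,0.7]
    - [0,0,0,0,0,0,0.7]
    - [1.2,0,0,0,0,0,0.7]
    - [2.4,0,0,0,0,0,0.7]
  squeeze: 35

```text
t: 12.3
tool_pos: [0.3694, 0.0502, 0.0095]
orientation: [1.775, 0.709, -1.778]
force: [-0.8, 0.6, 0.0]
opening: 0.0279
```

Run:
```python
from h import *
c=snap('wrist','w7'); cv2.imwrite('pics/w7b.png',cv2.resize(c['frame'][:,:,::-1],(800,600)))
rel([.37,.05,.0120],-136.4)
```

```text
t 12.35 pos [0.368  0.0502 0.0078] jaw phi -136.4 q6 2.38 open 0.0277 F [-0.9  0.2 -0.8]
rel [-0.42  0.15 -0.13] [-0.   0.2  0.1] |d|/6.25=0.1 |r|/10.7=0.0
```

View pics/w7b.png

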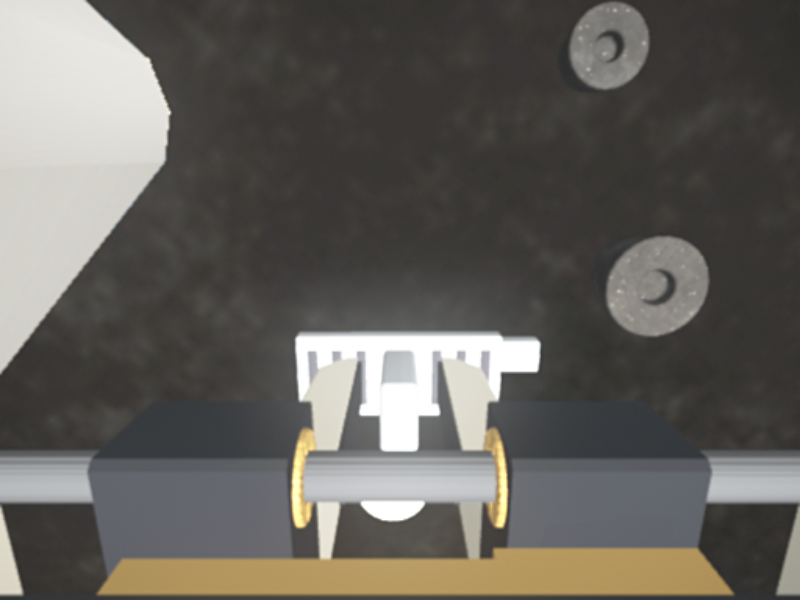

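Call:
jog_arm:
  targets:
    - [-0.5,0,0,0,0,0,0.75]
    - [-0.5,0.1,-0.1,0,0,0,1]
    - [-0.5,0.1,-0.1,0,0,0,1]
    - [-0.5,0.1,-0.1,0,0,0,1]
    - [-0.5,0.1,-0.1,0,0,0,1]

```text
t: 12.98
tool_pos: [0.37, 0.0501, 0.0133]
orientation: [1.774, 0.71, -1.779]
force: [0.7, -0.9, 2.0]
opening: 0.0116
```

Run:
```python
from h import *
optics.read_camera('wrist')
rel([.37,.05,.11],-136.4)
```

```text
t 13.03 pos [0.37   0.0501 0.0133] jaw phi -136.4 q6 2.38 open 0.0120 F [ 0.2 -0.2  3.3]
rel [-9.67 -0.    0.03] [-0.   0.1  0.1] |d|/6.25=1.5 |r|/10.7=0.0
```

Grip 12 mm firm. Lift, then rotate back while moving.

Call:
jog_arm:
  targets:
    - [-2,0,0,0,0,0,1]
    - [-5,0,0,0,0,0,1]
    - [-9,0,0,-5,0,0,1]
    - [-13,0,0,-15,0,0,1]
    - [-15,0,0,-25,0,0,1]

```text
t: 13.65
tool_pos: [0.371, 0.0502, 0.1653]
orientation: [1.474, 1.011, -1.476]
force: [0.6, 0.5, -2.2]
opening: 0.0118
```

Call:
jog_arm:
  targets:
    - [0,0,0,-10,0,0,1]
    - [0,0,0,-20,0,0,1]
    - [0,0,0,-30,0,0,1]
    - [0,0,0,-40,0,0,1]
    - [0,0,0,-50,0,0,1]

```text
t: 14.28
tool_pos: [0.3704, 0.0502, 0.1647]
orientation: [0.825, 1.409, -0.828]
force: [-1.3, 0.4, -0.9]
opening: 0.0119
```

Run:
```python
from h import *
optics.read_camera('wrist')
rel([.5,-.08,.15],-10.7)
```

```text
t 14.32 pos [0.3704 0.0503 0.1647] jaw phi -60.3 q6 1.05 open 0.0117 F [ 0.4 -0.3 -1.6]
rel [ 1.46  4.8  17.74] [-49.6  -0.1   0.1] |d|/6.25=2.9 |r|/10.7=4.6
```

Call:
jog_arm:
  targets:
    - [0,1,4,-10,0,0,1]
    - [0,2,8,-20,0,0,1]
    - [0,3,12,-30,0,0,1]
    - [0,4,15,-40,0,0,1]
    - [0,4.8,17.7,-49.6,0,0,1]

```text
t: 14.95
tool_pos: [0.5, -0.0805, 0.1637]
orientation: [0.144, 1.569, -0.145]
force: [-0.2, -0.1, -1.5]
opening: 0.0118
```

Run:
```python
from h import *
c=snap('wrist','w8'); cv2.imwrite('pics/w8b.png',cv2.resize(c['frame'][:,:,::-1],(800,600)))
rel([.5512,-.0814,.15],-10.7)
c=snap('scene','sc8');cv2.imwrite('pics/sc8b.png',cv2.resize(c['frame'][:,:,::-1][120:320,120:380],None,fx=3,fy=3,interpolation=cv2.INTER_CUBIC))
```

```text
t 15.00 pos [ 0.5017 -0.0825  0.1639] jaw phi -10.1 q6 -0.09 open 0.0116 F [-2.5 -1.9 -0.6]
rel [1.38 0.98 4.86] [ 0.6 -0.1  0.1] |d|/6.25=0.8 |r|/10.7=0.1
```

View pics/w8b.png

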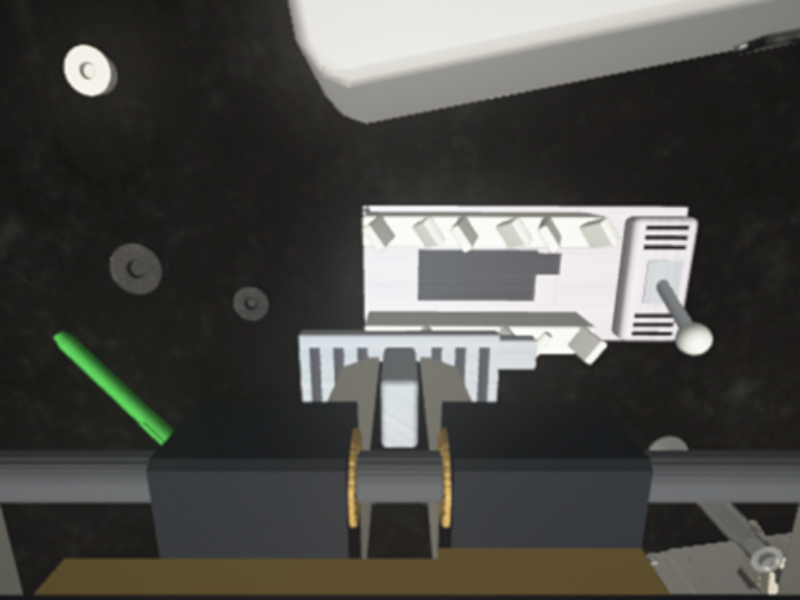

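View pics/sc8b.png

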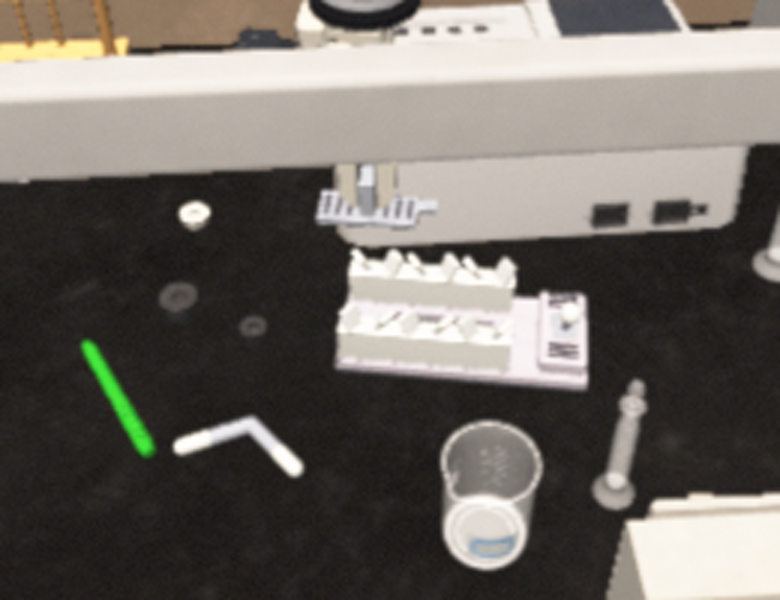

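Call:
jog_arm:
  targets:
    - [1.4,0.5,2.5,0.6,0,0,1]
    - [3,1,4.9,0.6,0,0,1]
    - [5,1,4.9,0.6,0,0,1]
    - [5.4,1,4.9,0.6,0,0,1]
    - [5.4,1,4.9,0.6,0,0,1]

```text
t: 15.68
tool_pos: [0.5493, -0.0803, 0.1093]
orientation: [0.155, 1.569, -0.157]
force: [-0.3, -0.6, -1.1]
opening: 0.0121
```

Run:
```python
from h import *
optics.read_camera('wrist')
optics.read_camera('wrist')
rel([.5512,-.0814,.15],-10.7)
c=snap('wrist','w9'); 
im=c['frame'][:,:,::-1][110:280,150:390]
cv2.imwrite('pics/w9c.png',cv2.resize(im,None,fx=3.3,fy=3.3,interpolation=cv2.INTER_CUBIC))
rel([.5512,-.0814,.15],-10.7)
```

```text
t 15.78 pos [ 0.5503 -0.0807  0.1105] jaw phi -11.3 q6 -0.04 open 0.0116 F [ 1.2 -0.6 -1.1]
rel [-3.95 -0.06  0.09] [-0.6 -0.1  0.1] |d|/6.25=0.6 |r|/10.7=0.1
t 15.82 pos [ 0.5506 -0.0807  0.1108] jaw phi -11.3 q6 -0.04 open 0.0118 F [-0.7 -0.3 -1.6]
rel [-3.92 -0.06  0.07] [-0.6 -0.1  0.1] |d|/6.25=0.6 |r|/10.7=0.1
```

View pics/w9c.png

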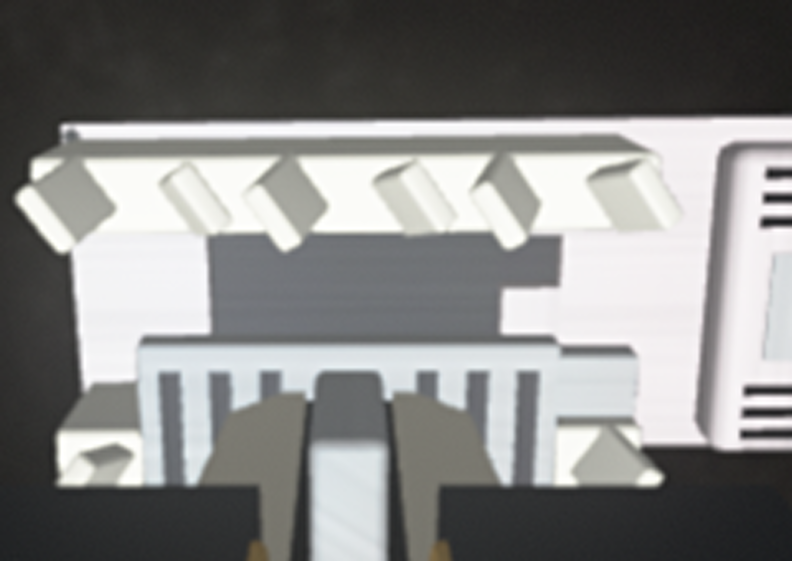

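Run:
```python
from h import *
c=load('w9')
P=lambda x,y,z:ray(c,(x+.5)/3.3-.5+150,(y+.5)/3.3-.5+110,z)
th,t,e=fit2(np.array([(-38,16),(38,16),(52,14),(52,2)])/1000,[P(*p,.1044)[:2] for p in [(138,347),(559,346),(637,356),(637,420)]])
print(np.degrees(th),t,(e*1000).round(1).tolist())
th2,t2,e2=fit2(np.array([(-38,16),(38,16),(52,14)])/1000,[P(*p,.1044)[:2] for p in [(138,347),(559,346),(637,356)]])
print(np.degrees(th2),t2,(e2*1000).round(1).tolist())
# rib top z: TCP+.0267
print(P(352,442,.1374))
# cutout visible: 
for p,s in [((210,330),(-63.5,-17.5)),((560,287),(31,.5)),((500,288),(15.5,.5))]:
    print(P(*p,.012).round(4))
a=np.radians(-10.68);T=np.array([.57484,-.08581]);M=np.array([[np.cos(a),-np.sin(a)],[np.sin(a),np.cos(a)]])
print(M@[.031,.0005]+T,M@[.0155,.0005]+T,M@[.109,.045]+T)
# base far edge slope & rail
p1,p2=P(60,123,.012),P(700,117,.012); print(np.degrees(np.arctan2(*(p2-p1)[[1,0]])))
```

```text
-11.188265888109644 [ 0.54950485 -0.08061547] [[-0.9, 0.1], [0.5, -0.1], [0.6, -0.2], [-0.2, 0.2]]
-11.174466147687228 [ 0.54942889 -0.08055885] [[-1.0, 0.2], [0.5, -0.0], [0.5, -0.1]]
[ 0.55266268 -0.06851436  0.1374    ]
[ 0.5106 -0.0839  0.012 ]
[ 0.6052 -0.0905  0.012 ]
[ 0.5894 -0.0877  0.012 ]
[ 0.60539567 -0.09106369] [ 0.59016416 -0.08819118] [ 0.69029141 -0.06178978]
-10.832451404724859
```

Run:
```python
from h import *
rel([.5524,-.0816,.032],-10.75)
```

```text
t 15.82 pos [ 0.5506 -0.0807  0.1108] jaw phi -11.3 q6 -0.04 open 0.0118 F [-0.7 -0.3 -1.6]
rel [ 7.88 -0.04  0.2 ] [-0.6 -0.1  0.1] |d|/6.25=1.3 |r|/10.7=0.1
```

Call:
jog_arm:
  targets:
    - [2,-0.04,0.2,-0.6,0,0.1,1]
    - [4,-0.04,0.2,-0.6,0,0.1,1]
    - [6,-0.04,0.2,-0.6,0,0.1,1]
    - [7.6,-0.04,0.2,-0.6,0,0.1,1]
    - [7.8,-0.04,0.2,-0.6,0,0.1,1]

```text
t: 16.45
tool_pos: [0.5508, -0.0812, 0.0305]
orientation: [0.148, 1.57, -0.147]
force: [-0.1, 0.1, -1.5]
opening: 0.0116
```

Run:
```python
from h import *
optics.read_camera('side')
optics.read_camera('side')
rel([.5524,-.0816,.018],-10.75)
c=snap('wrist','w10'); 
im=c['frame'][:,:,::-1][110:280,150:390]
cv2.imwrite('pics/w10c.png',cv2.resize(im,None,fx=3.3,fy=3.3,interpolation=cv2.INTER_CUBIC))
rel([.5524,-.0816,.018],-10.75)
```

```text
t 16.55 pos [ 0.5523 -0.0816  0.0324] jaw phi -10.7 q6 -0.05 open 0.0116 F [ 0.1  0.7 -0.4]
rel [ 1.44 -0.    0.02] [ 0.  -0.1 -0. ] |d|/6.25=0.2 |r|/10.7=0.0
t 16.60 pos [ 0.5528 -0.0817  0.0332] jaw phi -10.7 q6 -0.05 open 0.0118 F [ 0.9 -1.   0.2]
rel [ 1.52  0.   -0.04] [ 0. -0. -0.] |d|/6.25=0.2 |r|/10.7=0.0
```

View pics/w10c.png

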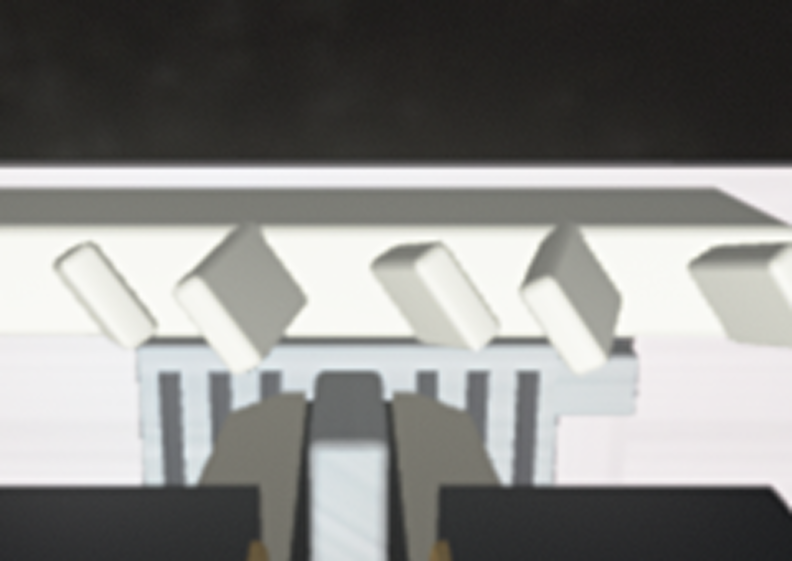

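Call:
jog_arm:
  targets:
    - [0.5,0,-0.04,0,0,0,1]
    - [0.9,0,-0.04,0,0,0,1]
    - [1.3,0,-0.04,0,0,0,1]
    - [1.6,0,-0.04,0,0,0,1]
    - [1.6,0,-0.04,0,0,0,1]

```text
t: 17.23
tool_pos: [0.5524, -0.0816, 0.0173]
orientation: [0.147, 1.566, -0.147]
force: [-2.1, 1.2, 2.0]
opening: 0.0117
```

Run:
```python
from h import *
optics.read_camera('side')
rel([.5524,-.0816,.018],-10.75)
```

```text
t 17.27 pos [ 0.5525 -0.0816  0.0174] jaw phi -10.7 q6 -0.05 open 0.0116 F [-2.2  1.4  2.7]
rel [-0.06  0.   -0.01] [ 0. -0. -0.] |d|/6.25=0.0 |r|/10.7=0.0
```

Call:
jog_arm:
  targets:
    - [0,0,0,0,0,0,0.75]
    - [0,0,0,0,0,0,0.75]
    - [0,0,0,0,0,0,0.75]
    - [-5,0,0,0,0,0,0.75]
    - [-10,0,0,0,0,0,0.75]

```text
t: 17.9
tool_pos: [0.5517, -0.0815, 0.1177]
orientation: [0.147, 1.568, -0.147]
force: [1.5, -0.3, 0.5]
opening: 0.0233
```

Call:
jog_arm:
  targets:
    - [-4,-5,-3,0,0,0,0.5]
    - [-8,-8,-6,0,0,0,0.3]
    - [-10,-8,-9,0,0,0,0.3]
    - [-10,-8,-9,0,0,0,0.3]
    - [-10,-8,-9,0,0,0,0.3]

```text
t: 18.52
tool_pos: [0.4488, -0.1433, 0.2175]
orientation: [0.148, 1.568, -0.147]
force: [-0.7, 0.6, 0.6]
opening: 0.0644
```

Run:
```python
from h import *
c=snap('wrist','w11'); cv2.imwrite('pics/w11b.png',cv2.resize(c['frame'][:,:,::-1],(800,600)))
rel([.5524,-.0816,.018],-10.75)
```

```text
t 18.57 pos [ 0.4487 -0.143   0.2169] jaw phi -10.7 q6 -0.23 open 0.0646 F [-0.8 -0.3  0.5]
rel [19.86  7.96  9.12] [ 0.  -0.2 -0. ] |d|/6.25=3.7 |r|/10.7=0.0
```

View pics/w11b.png

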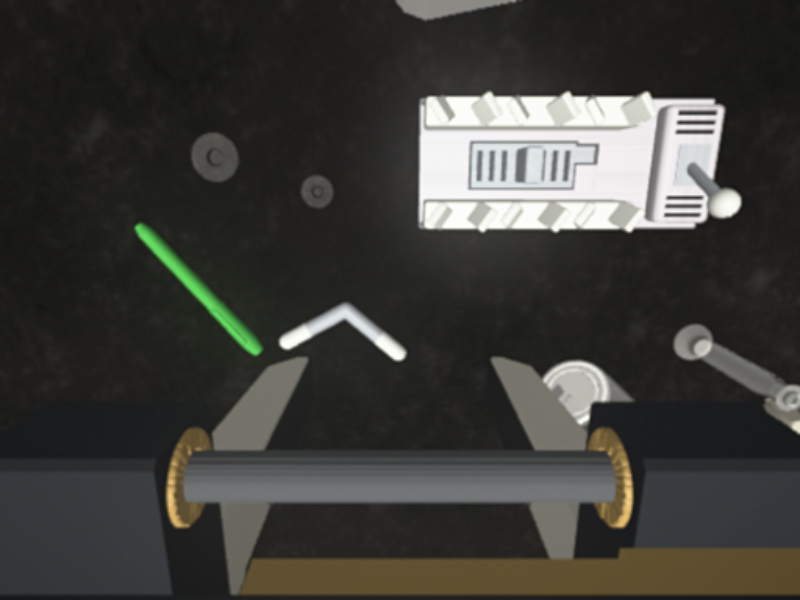

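Run:
```python
from h import *
rel([.535,-.155,.14],-10.7)
```

```text
t 18.57 pos [ 0.4487 -0.143   0.2169] jaw phi -10.7 q6 -0.23 open 0.0646 F [-0.8 -0.3  0.5]
rel [7.66 0.43 8.73] [-0.  -0.2 -0. ] |d|/6.25=1.9 |r|/10.7=0.0
```

Call:
jog_arm:
  targets:
    - [2,0.4,4,0,0,0,0.3]
    - [4,0.4,8.7,0,0,0,0.3]
    - [7.7,0.4,8.7,0,0,0,0.3]
    - [7.7,0.4,8.7,0,0,0,0.3]
    - [7.7,0.4,8.7,0,0,0,0.3]

```text
t: 19.2
tool_pos: [0.5347, -0.155, 0.1399]
orientation: [0.147, 1.57, -0.146]
force: [-0.1, -0.7, -0.1]
opening: 0.0652
```

Run:
```python
from h import *
optics.read_camera('side')
rel([.535,-.155,.14],-10.7)
c=snap('wrist','w12'); 
im=c['frame'][:,:,::-1][20:180,120:400]
cv2.imwrite('pics/w12c.png',cv2.resize(im,None,fx=2.85,fy=2.85,interpolation=cv2.INTER_CUBIC))
```

```text
t 19.25 pos [ 0.5353 -0.1553  0.1409] jaw phi -10.7 q6 -0.19 open 0.0653 F [-0.1 -0.3  0.8]
rel [ 0.09  0.02 -0.03] [-0.  -0.1 -0. ] |d|/6.25=0.0 |r|/10.7=0.0
```

View pics/w12c.png

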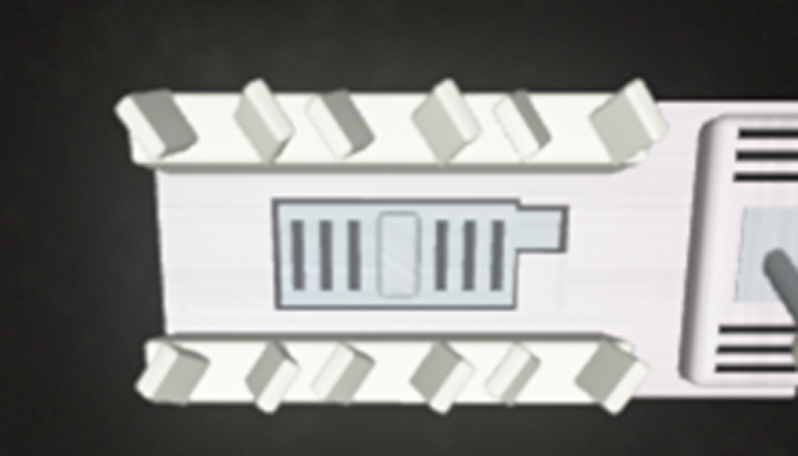

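Run:
```python
from h import *
c=load('w12'); 
im=c['frame'][:,:,::-1]
a=cv2.resize(im[45:82,155:360],None,fx=3.9,fy=3.9,interpolation=cv2.INTER_CUBIC)
b=cv2.resize(im[134:170,155:360],None,fx=3.9,fy=3.9,interpolation=cv2.INTER_CUBIC)
o=np.vstack([a,b]); o=(255*(o/255.)**2.2).astype(np.uint8)
print(a.shape); cv2.imwrite('pics/w12d.png',o)
```

```text
(144, 800, 3)
```

View pics/w12d.png

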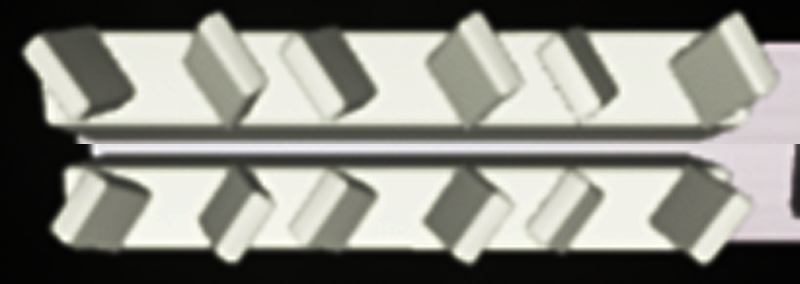

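Run:
```python
from h import *
c=load('w12')
PU=lambda x,y,z:ray(c,(x+.5)/3.9-.5+155,(y+.5)/3.9-.5+45,z)
PL=lambda x,y,z:ray(c,(x+.5)/3.9-.5+155,(y-144+.5)/3.9-.5+134,z)
a=np.radians(-10.68);T=np.array([.57484,-.08581]);M=np.array([[np.cos(a),-np.sin(a)],[np.sin(a),np.cos(a)]])
for p in [(145,65.5),(401,66),(664,66.5)]:
    w=PU(*p,.063)[:2]; print('U',((w-T)@M*1000).round(1))
for p in [(164,213.5),(402,215),(639,214)]:
    w=PL(*p,.063)[:2]; print('L',((w-T)@M*1000).round(1))
# recheck stand
P=lambda x,y,z:ray(c,(x+.5)/2.85-.5+120,(y+.5)/2.85-.5+20,z)
px=[(274,200),(518,200),(568,206),(567,252),(516,307),(276,307)]
st=[(-63.5,17.5),(15.5,17.5),(31,15.5),(31,.5),(15.5,-17.5),(-63.5,-17.5)]
th,t,e=fit2(np.array(st)/1000,[P(*p,.012)[:2] for p in px])
print(np.degrees(th),t,(e*1000).round(1).tolist())
```

```text
U [-72.9  33.5]
U [-25.2  33.3]
U [23.9 33.2]
L [-72.7 -31.9]
L [-24.9 -32.2]
L [ 22.7 -32. ]
-10.787504076791024 [ 0.57490241 -0.08552047] [[-0.9, 1.1], [1.1, 0.7], [0.7, 0.6], [0.0, -0.4], [0.0, -1.1], [-0.8, -0.9]]
```

Run:
```python
from h import *
c=load('w11'); im=c['frame'][:,:,::-1][180:240,165:275]
cv2.imwrite('pics/w11c.png',cv2.resize(im,None,fx=6,fy=6,interpolation=cv2.INTER_CUBIC))
```

```text
(no output)
```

View pics/w11c.png

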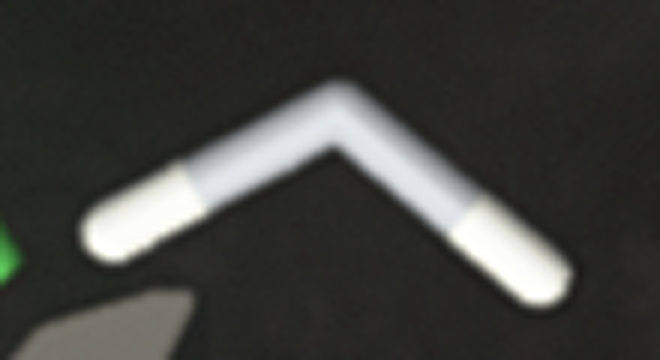

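```bash
cat >> h.py <<'E'
TUBE=np.array([(17,0),(-15,46),(-15,-46)])/1000
E
python3 - <<'E'
from h import *
c=load('w11')
P=lambda x,y,z:ray(c,(x+.5)/6-.5+165,(y+.5)/6-.5+180,z)
# image up = +tool y; bend points up; left end: y=+46 (ccw from x=up is left)
th,t,e=fit2(TUBE,[P(*p,.006)[:2] for p in [(336,113),(108,236),(545,278)]])
print(np.degrees(th),t,(e*1000).round(1).tolist())
R=np.array([np.cos(th),np.sin(th)])
b=t+R*.017; g=t+R*.012
print('bend',b); rel([g[0],g[1],.12],np.degrees(th))
E
```

```text
73.52661289640653 [ 0.39395665 -0.18316385] [[0.2, -0.3], [0.9, -0.3], [-1.1, 0.5]]
bend [ 0.39877734 -0.16686167]
t 19.30 pos [ 0.5356 -0.1555  0.1415] jaw phi -10.7 q6 -0.19 open 0.0649 F [ 0.3 -0.1  0.9]
rel [  2.16  -4.15 -13.28] [-84.2  -0.   -0. ] |d|/6.25=2.3 |r|/10.7=7.9
```

Call:
jog_arm:
  targets:
    - [0,-1,-3,-10,0,0,0.5]
    - [0,-2,-6,-20,0,0,0.5]
    - [0,-3,-9,-30,0,0,0.5]
    - [0,-4,-12,-40,0,0,0.5]
    - [0,-4.1,-13.3,-50,0,0,0.5]
  squeeze: 25

```text
t: 19.92
tool_pos: [0.3967, -0.1718, 0.1435]
orientation: [-0.542, 1.501, 0.538]
force: [-0.3, 0.1, -0.4]
opening: 0.0468
```

Run:
```python
from h import *
rel([.3940+.0137*np.cos(np.radians(73.5)),-.1832+.0137*np.sin(np.radians(73.5)),.09],73.5)
```

```text
t 19.93 pos [ 0.3967 -0.1718  0.1435] jaw phi 39.6 q6 -1.22 open 0.0468 F [-0.3  0.1 -0.4]
rel [5.35 0.07 0.2 ] [-33.9  -0.    0.2] |d|/6.25=0.9 |r|/10.7=3.2
```

Call:
jog_arm:
  targets:
    - [0,0,0.2,-10,0,0,0.5]
    - [1,0,0.2,-20,0,0,0.5]
    - [3,0,0.2,-30,0,0,0.5]
    - [5.3,0,0.2,-33.9,0,0.2,0.5]
    - [5.3,0,0.2,-33.9,0,0.2,0.5]

```text
t: 20.55
tool_pos: [0.3979, -0.1704, 0.0905]
orientation: [-0.993, 1.333, 0.994]
force: [0.5, -0.0, 0.6]
opening: 0.0466
```

Run:
```python
from h import *
c=snap('wrist','w13'); cv2.imwrite('pics/w13b.png',cv2.resize(c['frame'][:,:,::-1],(800,600)))
rel([.3940+.0137*np.cos(np.radians(73.5)),-.1832+.0137*np.sin(np.radians(73.5)),.002],73.5)
```

```text
t 20.60 pos [ 0.3986 -0.1707  0.0915] jaw phi 73.4 q6 -1.80 open 0.0467 F [0.5 0.2 0.4]
rel [8.95 0.09 0.05] [-0.1 -0.   0. ] |d|/6.25=1.4 |r|/10.7=0.0
```

View pics/w13b.png

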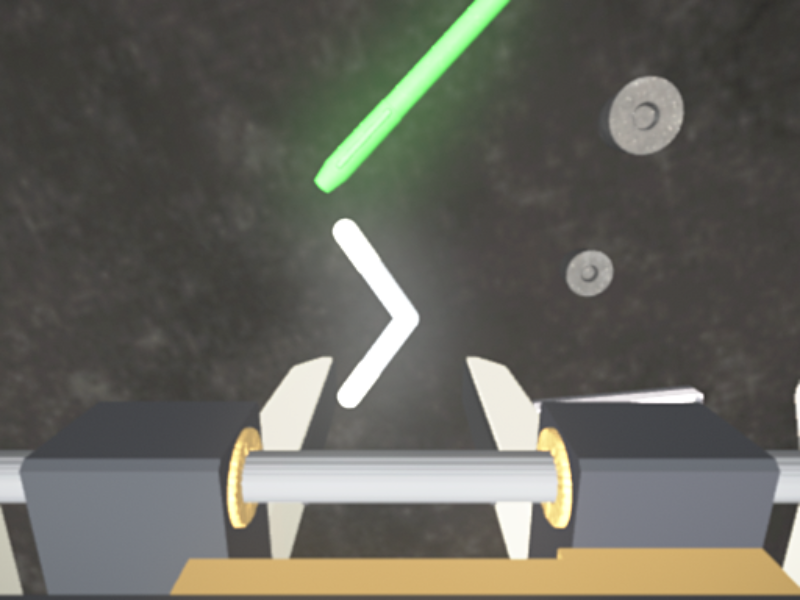

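Run:
```python
from h import *
c=load('w13'); s=.64
# jaw z right = +x tube ; +y local: ccw of right = up
th,t,e=fit2(TUBE,[ray(c,p[0]*s,p[1]*s,.006)[:2] for p in [(403,318),(345,230),(350,396)]])
print(np.degrees(th),t,(e*1000).round(1).tolist())
R=np.array([np.cos(th),np.sin(th)]);g=t+R*.0137
rel([g[0],g[1],.002],np.degrees(th))
```

```text
73.281208798945 [ 0.39443549 -0.18274928] [[0.1, 1.5], [0.5, -0.8], [-0.5, -0.7]]
t 20.60 pos [ 0.3986 -0.1707  0.0915] jaw phi 73.4 q6 -1.80 open 0.0467 F [0.5 0.2 0.4]
rel [8.95 0.05 0.1 ] [ 0.1 -0.   0. ] |d|/6.25=1.4 |r|/10.7=0.0
```

Call:
jog_arm:
  targets:
    - [3,0.05,0.1,0,0,0,0.5]
    - [6,0.05,0.1,0,0,0,0.5]
    - [8,0.05,0.1,0,0,0,0.5]
    - [8.4,0.05,0.1,0,0,0,0.5]
    - [8.6,0.05,0.1,0,0,0,0.5]

```text
t: 21.22
tool_pos: [0.3995, -0.1703, 0.007]
orientation: [-0.994, 1.332, 0.99]
force: [-0.0, -0.4, -0.3]
opening: 0.0463
```

Run:
```python
from h import *
optics.read_camera('side');optics.read_camera('side')
rel([.3983,-.1696,.002],73.5)
```

```text
t 21.32 pos [ 0.3994 -0.1703  0.0068] jaw phi 73.3 q6 -1.80 open 0.0467 F [ 0.9 -0.3  0.9]
rel [0.48 0.13 0.03] [-0.2 -0.   0.1] |d|/6.25=0.1 |r|/10.7=0.0
```

Call:
jog_arm:
  targets:
    - [0.4,0.1,0,0,0,0,0.5]
    - [0.45,0.1,0,0,0,0,0.7]
    - [0.45,0.1,0,0,0,0,0.9]
    - [0.45,0.1,0,0,0,0,1]
    - [0.45,0.1,0,0,0,0,1]

```text
t: 21.95
tool_pos: [0.3985, -0.17, 0.0024]
orientation: [-0.994, 1.332, 0.99]
force: [0.1, -0.0, -0.4]
opening: 0.0166
```

Call:
jog_arm:
  targets:
    - [0,0,0,0,0,0,1]
    - [0,0,0,0,0,0,1]

```text
t: 22.2
tool_pos: [0.3985, -0.17, 0.0024]
orientation: [-0.994, 1.332, 0.99]
force: [-0.0, 0.7, -0.5]
opening: 0.0163
```

Run:
```python
from h import *
c=snap('wrist','w14'); cv2.imwrite('pics/w14b.png',c['frame'][:,:,::-1])
rel([.3983,-.1696,.002],73.5)
```

```text
t 22.25 pos [ 0.3985 -0.17    0.0024] jaw phi 73.3 q6 -1.80 open 0.0165 F [ 0.1  0.  -0.3]
rel [0.04 0.03 0.03] [-0.2 -0.   0.1] |d|/6.25=0.0 |r|/10.7=0.0
```

View pics/w14b.png

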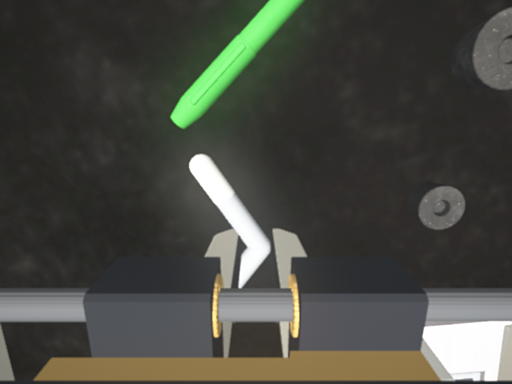

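Call:
jog_arm:
  targets:
    - [-3,0,0,0,0,0,1]
    - [-7,0,0,0,0,0,1]
    - [-12,0,0,5,0,0,1]
    - [-15,0,0,15,0,0,1]
    - [-15,0,0,25,0,0,1]
  squeeze: 35

```text
t: 22.88
tool_pos: [0.4, -0.1708, 0.1557]
orientation: [-0.66, 1.465, 0.649]
force: [0.5, -0.7, -0.7]
opening: 0.016
```

Call:
jog_arm:
  targets:
    - [0,0,0,10,0,0,1]
    - [0,0,0,20,0,0,1]
    - [0,0,0,30,0,0,1]
    - [0,0,0,40,0,0,1]
    - [0,0,0,50,0,0,1]

```text
t: 23.5
tool_pos: [0.3999, -0.1707, 0.1556]
orientation: [0.029, 1.564, -0.035]
force: [-0.2, 0.7, -0.7]
opening: 0.0161
```

Run:
```python
from h import *
c=snap('wrist','w15'); cv2.imwrite('pics/w15b.png',c['frame'][:,:,::-1])
rel([.565,-.085,.15],-10.7)
```

```text
t 23.55 pos [ 0.3999 -0.1708  0.1556] jaw phi -2.8 q6 -0.47 open 0.0163 F [-0.7  0.2 -0.7]
rel [ 0.64  9.38 16.06] [7.9 0.4 0.2] |d|/6.25=3.0 |r|/10.7=0.7
```

View pics/w15b.png

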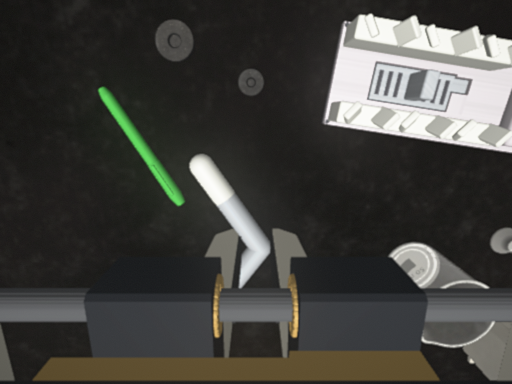

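Run:
```python
from h import *
c=load('w14'); im=c['frame'][:,:,::-1][140:300,170:330]
cv2.imwrite('pics/w14c.png',cv2.resize(im,None,fx=4,fy=4,interpolation=cv2.INTER_CUBIC))
```

```text
(no output)
```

View pics/w14c.png

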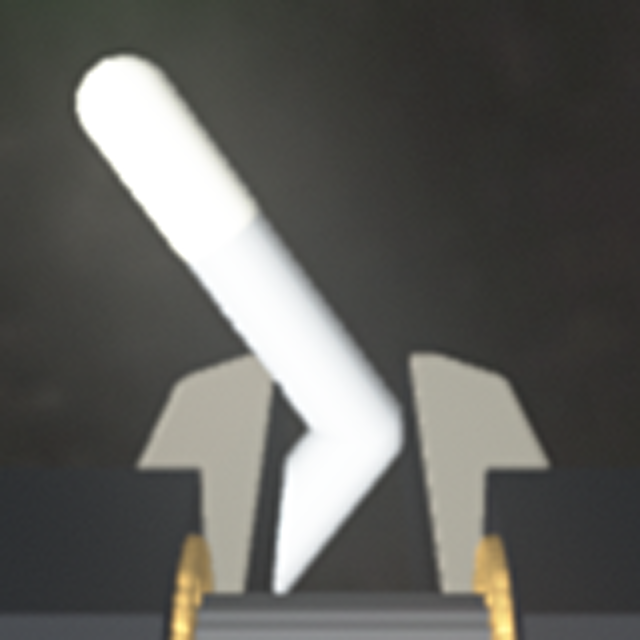

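Run:
```python
from h import *
c=load('w14'); P=lambda x,y:ray(c,(x+.5)/4-.5+170,(y+.5)/4-.5+140,.006)
tcp=np.array([.3985,-.17]); f=np.radians(73.3); z=np.array([np.cos(f),np.sin(f)]); y=np.array([-z[1],z[0]])
for p in [(122,100),(225,240),(360,433)]:
    w=P(*p)[:2]-tcp; print(p,'z %.1f y %.1f'%(w@z*1000,w@y*1000))
a,b=P(122,100)[:2],P(360,433)[:2]
d=a-b; print('leg ang off', np.degrees(np.arctan2(d@y,d@z))-np.degrees(np.arctan2(46,-32)), np.linalg.norm(d))
```

```text
(122, 100) z -28.5 y 47.1
(225, 240) z -15.4 y 27.9
(360, 433) z 3.1 y -0.6
leg ang off -1.360993888295539 0.05719781645947048
```

```bash
cat >> h.py <<'E'
SA=np.radians(-10.73);ST=np.array([.57487,-.0857]);SM=np.array([[np.cos(SA),-np.sin(SA)],[np.sin(SA),np.cos(SA)]])
def W(x,y): return SM@np.array([x,y])/1000+ST
def S(p): return (np.array(p[:2])-ST)@SM*1000
E
python3 - <<'E'
from h import *
w=W(-5.2,.3); print(w); rel([w[0],w[1],.15],-10)
E
```

```text
[ 0.56981677 -0.0844371 ]
t 23.55 pos [ 0.3999 -0.1708  0.1556] jaw phi -2.8 q6 -0.47 open 0.0163 F [-0.7  0.2 -0.7]
rel [ 0.64  9.46 16.54] [7.2 0.4 0.2] |d|/6.25=3.1 |r|/10.7=0.7
```

Call:
jog_arm:
  targets:
    - [0,2.5,4.5,7.2,0.4,0,1]
    - [0,5,9,7.2,0.4,0.2,1]
    - [0,7.5,13,7.2,0.4,0.2,1]
    - [0.6,9.5,16.5,7.2,0.4,0.2,1]
    - [0.6,9.5,16.5,7.2,0.4,0.2,1]

```text
t: 24.18
tool_pos: [0.5704, -0.0824, 0.1489]
orientation: [0.134, 1.568, -0.133]
force: [-0.3, 0.2, -0.6]
opening: 0.0156
```

Run:
```python
from h import *
optics.read_camera('side');optics.read_camera('side')
c=snap('wrist','w16'); cv2.imwrite('pics/w16b.png',cv2.resize(c['frame'][:,:,::-1],(800,600)))
w=W(-5.2,.3);rel([w[0],w[1],.07],-10)
```

```text
t 24.32 pos [ 0.5687 -0.0843  0.1501] jaw phi -10.0 q6 -0.06 open 0.0156 F [ 0.3 -0.5  0.5]
rel [8.01 0.01 0.11] [ 0. -0.  0.] |d|/6.25=1.3 |r|/10.7=0.0
```

View pics/w16b.png

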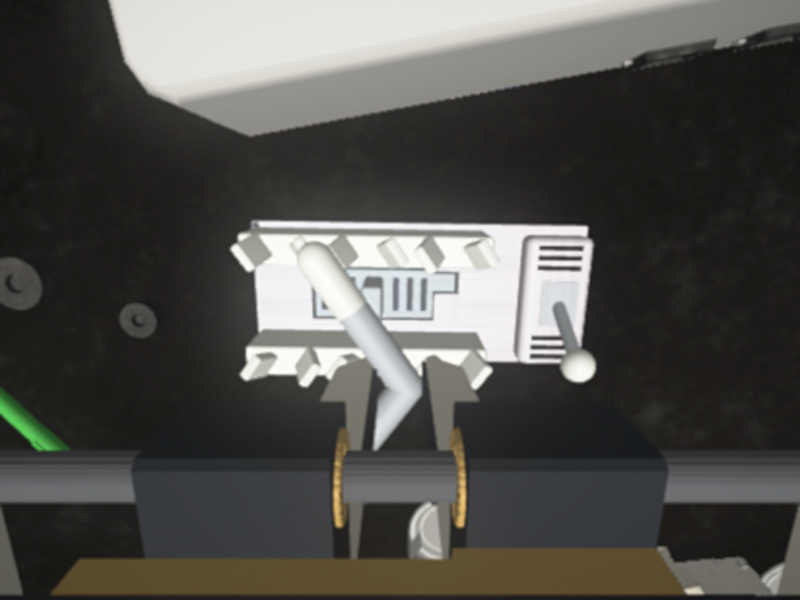

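Call:
jog_arm:
  targets:
    - [3,0,0.1,0,0,0,1]
    - [5,0,0.1,0,0,0,1]
    - [7,0,0.1,0,0,0,1]
    - [7.8,0,0.1,0,0,0,1]
    - [7.8,0,0.1,0,0,0,1]

```text
t: 24.95
tool_pos: [0.5692, -0.0845, 0.0716]
orientation: [0.136, 1.568, -0.136]
force: [0.3, -0.6, -0.9]
opening: 0.0162
```

Run:
```python
from h import *
optics.read_camera('side');optics.read_camera('side')
c=snap('wrist','w17'); cv2.imwrite('pics/w17b.png',cv2.resize(c['frame'][:,:,::-1],(800,600)))
c=snap('scene','sc17');cv2.imwrite('pics/sc17b.png',cv2.resize(c['frame'][:,:,::-1][180:260,210:340],None,fx=6,fy=6,interpolation=cv2.INTER_CUBIC))
w=W(-5.2,.3);rel([w[0],w[1],.0515],-10)
```

```text
t 25.15 pos [ 0.5705 -0.0846  0.0732] jaw phi -9.9 q6 -0.06 open 0.0161 F [ 1.2  1.  -0.6]
rel [ 2.17  0.01 -0.07] [0.1 0.1 0. ] |d|/6.25=0.3 |r|/10.7=0.0
```

View pics/w17b.png

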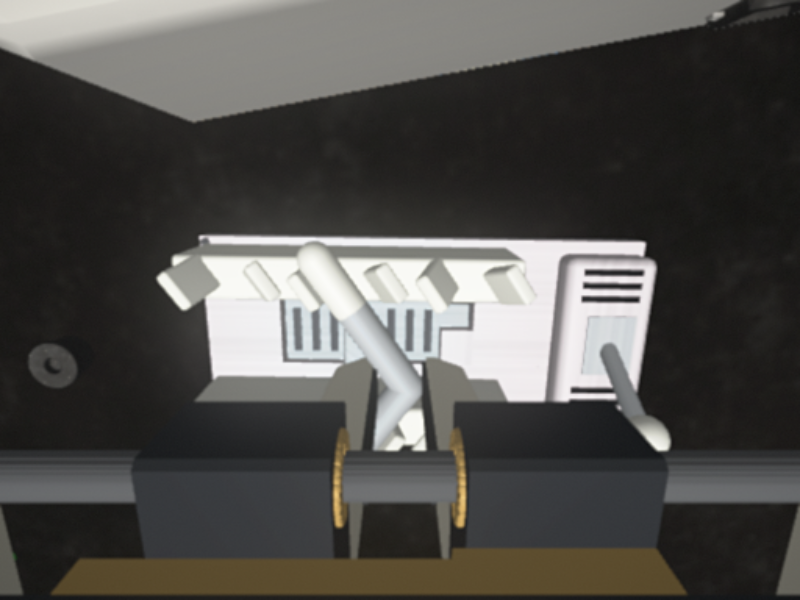

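View pics/sc17b.png

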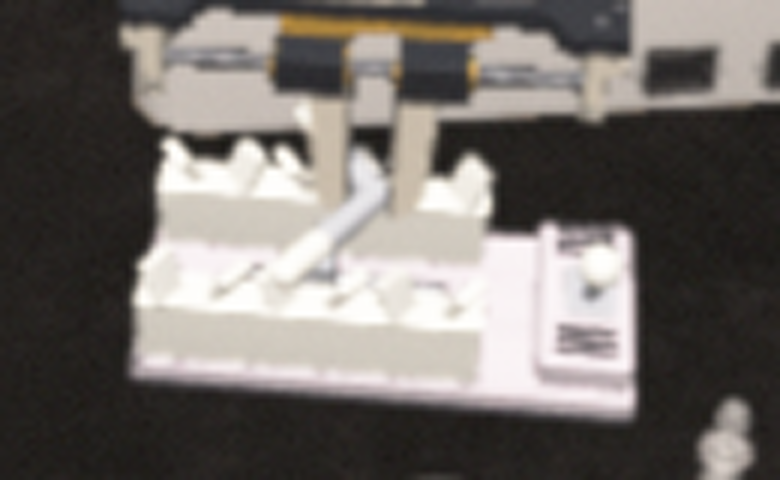

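Call:
jog_arm:
  targets:
    - [0.6,0,-0.05,0,0,0,1]
    - [1.2,0,-0.05,0,0,0,1]
    - [1.8,0,-0.05,0,0,0,1]
    - [2.1,0,-0.05,0,0,0,1]
    - [2.1,0,-0.05,0,0,0,1]

```text
t: 25.78
tool_pos: [0.5697, -0.0845, 0.0517]
orientation: [0.136, 1.566, -0.137]
force: [-0.3, -0.7, -0.2]
opening: 0.0159
```

Run:
```python
from h import *
optics.read_camera('side');optics.read_camera('side')
w=W(-5.2,.3);rel([w[0],w[1],.0505],-10)
c=snap('wrist','w18'); cv2.imwrite('pics/w18b.png',cv2.resize(c['frame'][:,:,::-1],(800,600)))
```

```text
t 25.88 pos [ 0.5701 -0.0846  0.0523] jaw phi -9.9 q6 -0.06 open 0.0161 F [-0.3  0.  -0.5]
rel [ 0.18  0.01 -0.03] [0.1 0.1 0. ] |d|/6.25=0.0 |r|/10.7=0.0
```

View pics/w18b.png

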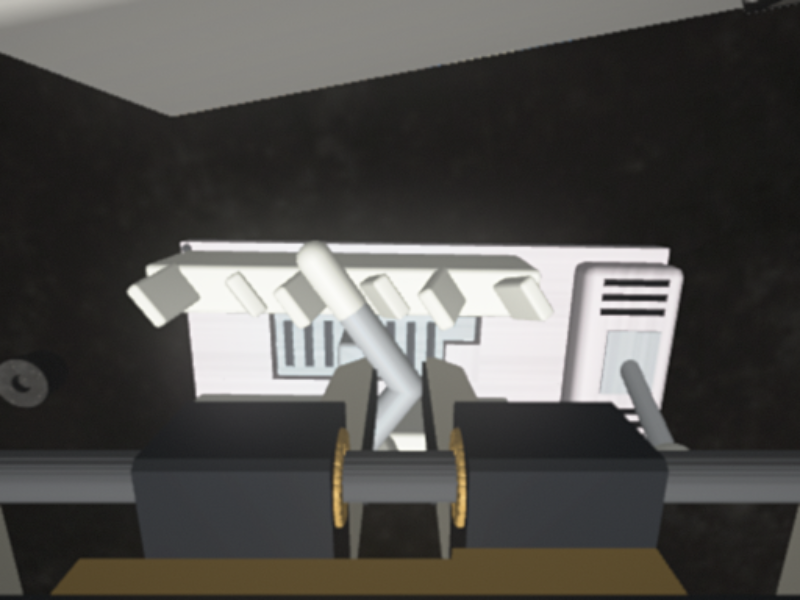

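Call:
jog_arm:
  targets:
    - [0.15,0,0,0,0,0,1]
    - [0.25,0,0,0,0,0,1]
    - [0.25,0,0,0,0,0,1]

```text
t: 26.3
tool_pos: [0.5705, -0.0847, 0.0503]
orientation: [0.136, 1.565, -0.137]
force: [-0.9, -0.2, 2.7]
opening: 0.016
```

Run:
```python
from h import *
optics.read_camera('side')
w=W(-5.2,.3);rel([w[0],w[1],.0505],-10)
```

```text
t 26.35 pos [ 0.5704 -0.0847  0.0503] jaw phi -9.9 q6 -0.06 open 0.0162 F [0.  0.6 3.2]
rel [-0.02  0.02 -0.07] [0.1 0.1 0. ] |d|/6.25=0.0 |r|/10.7=0.0
```

Contact at the expected height; open a little and back off.

Call:
jog_arm:
  targets:
    - [0,0,0,0,0,0,0.75]
    - [0,0,0,0,0,0,0.75]
    - [0,0,0,0,0,0,0.75]
    - [-3,0,0,0,0,0,0.75]
    - [-8,0,0,0,0,0,0.75]

```text
t: 26.98
tool_pos: [0.5683, -0.0842, 0.1286]
orientation: [0.137, 1.57, -0.136]
force: [0.3, 0.3, -0.8]
opening: 0.0233
```

Call:
jog_arm:
  targets:
    - [-5,-3,-4,0,0,0,0.5]
    - [-7,-6,-8,0,0,0,0.5]
    - [-7,-6,-10,0,0,0,0.5]
    - [-7,-6,-10,0,0,0,0.5]

```text
t: 27.48
tool_pos: [0.4592, -0.1263, 0.1995]
orientation: [0.137, 1.568, -0.137]
force: [0.2, 0.1, 0.7]
opening: 0.0464
```

Run:
```python
from h import *
c=snap('wrist','w19'); cv2.imwrite('pics/w19b.png',cv2.resize(c['frame'][:,:,::-1],(800,600)))
c=snap('scene','sc19');cv2.imwrite('pics/sc19b.png',cv2.resize(c['frame'][:,:,::-1][180:260,210:340],None,fx=6,fy=6,interpolation=cv2.INTER_CUBIC))
c=snap('side','sd19');cv2.imwrite('pics/sd19b.png',c['frame'][:,:,::-1])
rel(None,0)
```

```text
t 27.62 pos [ 0.4601 -0.1259  0.1986] jaw phi -9.9 q6 -0.20 open 0.0461 F [0.5 0.1 0.3]
```

View pics/w19b.png

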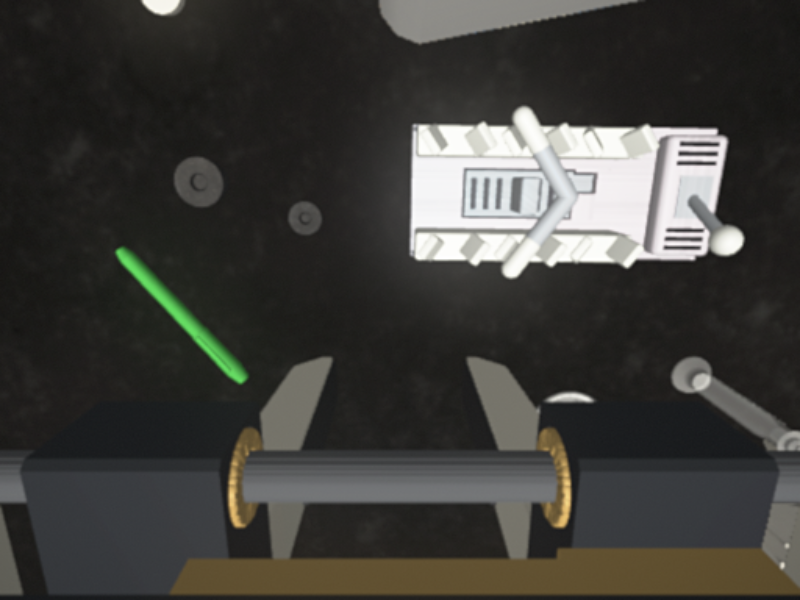

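View pics/sc19b.png

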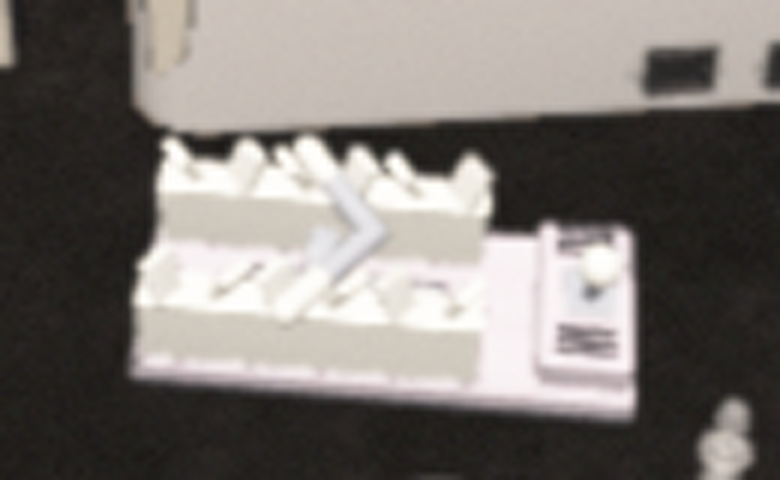

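View pics/sd19b.png

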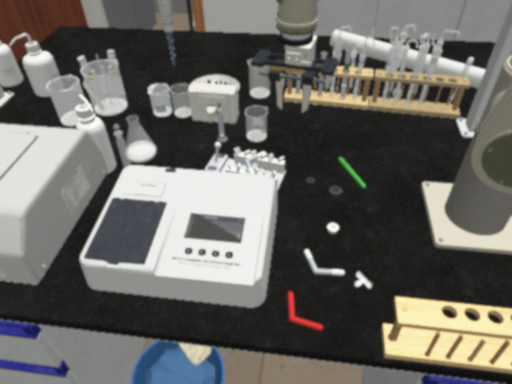

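Run:
```python
from h import *
c=load('w19'); s=.64
th,t,e=fit2(TUBE,[ray(c,p[0]*s,p[1]*s,.054)[:2] for p in [(571,192),(523,117),(514,268)]])
print(np.degrees(th),S(t),(e*1000).round(1).tolist())
c=load('sd19')
for p in [(317,269),(308,252),(341,272)]: print(ray(c,*p,.006).round(4))
rel([.375,.195,.2],57)
```

```text
-9.284525198946456 [-17.88812104   1.20030198] [[-0.7, -1.1], [-0.1, 0.6], [0.7, 0.5]]
[0.3715 0.2105 0.006 ]
[0.3931 0.1656 0.006 ]
[0.3198 0.212  0.006 ]
t 27.62 pos [ 0.4601 -0.1259  0.1986] jaw phi -9.9 q6 -0.20 open 0.0461 F [0.5 0.1 0.3]
rel [ -0.09  30.14 -13.92] [-66.9  -0.2  -0.1] |d|/6.25=5.3 |r|/10.7=6.3
```

Call:
jog_arm:
  targets:
    - [0,5,-2,-10,0,0,0.5]
    - [0,10,-4,-20,0,0,0.5]
    - [0,15,-6,-30,0,0,0.5]
    - [0,20,-9,-40,0,0,0.5]
    - [0,25,-12,-50,0,0,0.5]

```text
t: 28.25
tool_pos: [0.3845, 0.1432, 0.1986]
orientation: [-0.551, 1.503, 0.554]
force: [0.3, -0.4, 0.7]
opening: 0.0462
```

Run:
```python
from h import *
rel([.365,.18,.18],57)
```

```text
t 28.25 pos [0.3845 0.1432 0.1986] jaw phi 40.4 q6 -0.48 open 0.0462 F [ 0.3 -0.4  0.7]
rel [1.87 4.06 0.91] [-16.6  -0.1  -0.2] |d|/6.25=0.7 |r|/10.7=1.5
```

Call:
jog_arm:
  targets:
    - [1,2,0.5,-10,0,0,0.5]
    - [1.8,4,0.9,-16.6,0,0,0.5]
    - [1.8,4,0.9,-16.6,0,0,0.5]
    - [1.8,4,0.9,-16.6,0,0,0.5]

```text
t: 28.75
tool_pos: [0.3658, 0.1794, 0.1808]
orientation: [-0.773, 1.432, 0.777]
force: [0.2, -0.2, -0.5]
opening: 0.0467
```

Run:
```python
from h import *
optics.read_camera('side')
c=snap('wrist','w20'); cv2.imwrite('pics/w20b.png',cv2.resize(c['frame'][:,:,::-1],(800,600)))
rel([.365,.18,.18],57)
```

```text
t 28.85 pos [0.366 0.179 0.181] jaw phi 56.9 q6 -0.67 open 0.0464 F [ 0.5 -0.1 -1.4]
rel [0.1  0.13 0.03] [-0.1 -0.1 -0.2] |d|/6.25=0.0 |r|/10.7=0.0
```

View pics/w20b.png

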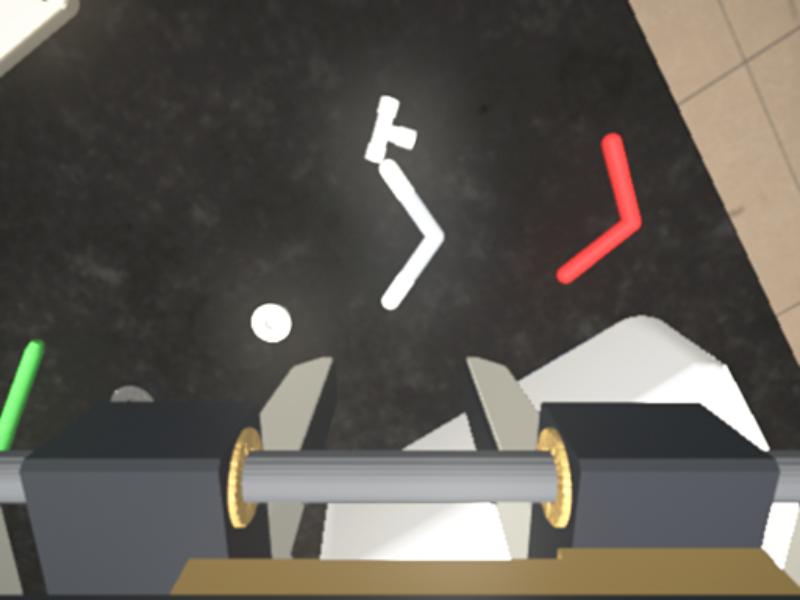

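Run:
```python
from h import *
c=load('w20'); s=.64
th,t,e=fit2(TUBE,[ray(c,p[0]*s,p[1]*s,.006)[:2] for p in [(434,237),(389,168),(390,301)]])
print(np.degrees(th),t,(e*1000).round(1).tolist())
R=np.array([np.cos(th),np.sin(th)]);g=t+R*.0137; f=np.degrees(th)
n=np.array([-R[1],R[0]])
print('g',g,'corners',[(g+a*.094*R+b*.0375*n).round(3).tolist() for a in(1,-1) for b in (1,-1)])
rel([g[0],g[1],.09],f)
```

```text
56.97366150059824 [0.3434156  0.20341656] [[0.2, 0.5], [0.2, -0.4], [-0.5, -0.1]]
g [0.35088244 0.21490292] corners [[0.371, 0.314], [0.434, 0.273], [0.268, 0.157], [0.331, 0.116]]
t 28.85 pos [0.366 0.179 0.181] jaw phi 56.9 q6 -0.67 open 0.0464 F [ 0.5 -0.1 -1.4]
rel [9.11 3.19 2.19] [-0.1 -0.1 -0.2] |d|/6.25=1.6 |r|/10.7=0.0
```

Call:
jog_arm:
  targets:
    - [2,2,1,0,0,0,0.5]
    - [5,3.2,2.2,0,0,0,0.5]
    - [9,3.2,2.2,0,0,0,0.5]
    - [13,3.2,2.2,0,0,0,0.5]
    - [15,3.2,2.2,0,0,0,0.5]
  squeeze: 35

```text
t: 29.48
tool_pos: [0.3499, 0.2139, 0.0291]
orientation: [-0.771, 1.435, 0.775]
force: [0.5, -0.3, 1.2]
opening: 0.0465
```

Run:
```python
from h import *
optics.read_camera('side')
c=snap('wrist','w21'); cv2.imwrite('pics/w21b.png',cv2.resize(c['frame'][:,:,::-1],(800,600)))
rel([.3509,.2149,.002],57)
```

```text
t 29.57 pos [0.3491 0.2136 0.0289] jaw phi 56.8 q6 -0.57 open 0.0463 F [-0.3 -0.1 -0.1]
rel [ 2.69 -0.09  0.22] [-0.2 -0.3 -0.3] |d|/6.25=0.4 |r|/10.7=0.0
```

View pics/w21b.png

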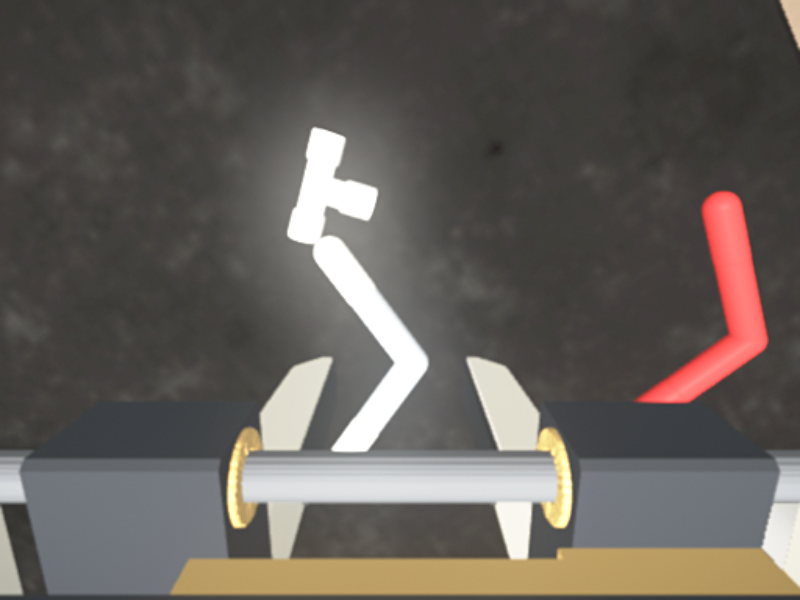

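Call:
jog_arm:
  targets:
    - [1,-0.1,0.2,0,-0.3,-0.3,0.5]
    - [1.8,-0.1,0.2,0,-0.3,-0.3,0.5]
    - [2.3,-0.1,0.2,0,-0.3,-0.3,0.5]
    - [2.5,-0.1,0.2,0,-0.3,-0.3,0.5]
    - [2.5,-0.1,0.2,0,-0.3,-0.3,0.5]

```text
t: 30.2
tool_pos: [0.3509, 0.2147, 0.004]
orientation: [-0.772, 1.43, 0.773]
force: [0.7, -0.7, 0.9]
opening: 0.0467
```

Run:
```python
from h import *
optics.read_camera('side')
rel([.3509,.2149,.002],57)
```

```text
t 30.25 pos [0.3511 0.2148 0.0041] jaw phi 56.8 q6 -0.57 open 0.0466 F [-0.1 -0.1  0.8]
rel [0.21 0.02 0.  ] [-0.2  0.  -0. ] |d|/6.25=0.0 |r|/10.7=0.0
```

Call:
jog_arm:
  targets:
    - [0.15,0,0,0,0,0,0.6]
    - [0.15,0,0,0,0,0,0.8]
    - [0.15,0,0,0,0,0,1]
    - [0.15,0,0,0,0,0,1]
    - [0.15,0,0,0,0,0,1]

```text
t: 30.88
tool_pos: [0.3512, 0.2148, 0.0027]
orientation: [-0.772, 1.429, 0.773]
force: [0.8, -0.5, -0.5]
opening: 0.0159
```

Call:
jog_arm:
  targets:
    - [0,0,0,0,0,0,1]
    - [0,0,0,0,0,0,1]

```text
t: 31.12
tool_pos: [0.3512, 0.2148, 0.0027]
orientation: [-0.772, 1.429, 0.773]
force: [0.0, -0.4, 0.5]
opening: 0.016
```

Run:
```python
from h import *
c=snap('wrist','w22'); 
im=c['frame'][:,:,::-1][140:300,170:330]
cv2.imwrite('pics/w22c.png',cv2.resize(im,None,fx=4,fy=4,interpolation=cv2.INTER_CUBIC))
rel(None,57)
```

```text
t 31.18 pos [0.3512 0.2148 0.0027] jaw phi 56.8 q6 -0.57 open 0.0164 F [-0.7  0.1  0.7]
```

View pics/w22c.png

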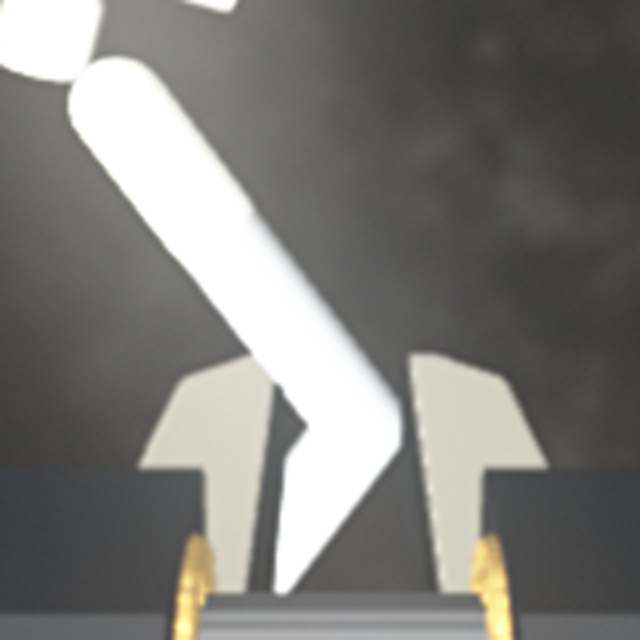

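Call:
jog_arm:
  targets:
    - [-3,0,0,0,0,0,1]
    - [-7,0,0,0,0,0,1]
    - [-12,0,0,5,0,0,1]
    - [-16,0,0,15,0,0,1]
    - [-16,0,0,25,0,0,1]

```text
t: 31.8
tool_pos: [0.3534, 0.2158, 0.1668]
orientation: [-0.429, 1.521, 0.431]
force: [-0.4, 0.0, -0.6]
opening: 0.0112
```

Run:
```python
from h import *
w=W(-54,.2);print(w);rel([w[0],w[1],.16],-10.7)
```

```text
[ 0.5218514  -0.07544972]
t 31.80 pos [0.3534 0.2158 0.1668] jaw phi 31.4 q6 -0.13 open 0.0112 F [-0.4  0.  -0.6]
rel [  0.69 -33.64  -0.83] [42.1  0.4 -0.1] |d|/6.25=5.4 |r|/10.7=3.9
```

Run:
```python
from h import *
c=snap('wrist','w23'); cv2.imwrite('pics/w23b.png',cv2.resize(c['frame'][:,:,::-1],(800,600)))
rel(None,0)
c=snap('side','sd23'); cv2.imwrite('pics/sd23b.png',cv2.resize(c['frame'][:,:,::-1][100:384,180:512],None,fx=2,fy=2))
rel(None,0)
```

```text
t 31.85 pos [0.3524 0.2153 0.1648] jaw phi 30.9 q6 -0.12 open 0.0112 F [ 0.6 -0.3 -0.2]
t 31.90 pos [0.3516 0.2149 0.1635] jaw phi 31.6 q6 -0.13 open 0.0109 F [-0.3 -0.4 -1. ]
```

View pics/w23b.png

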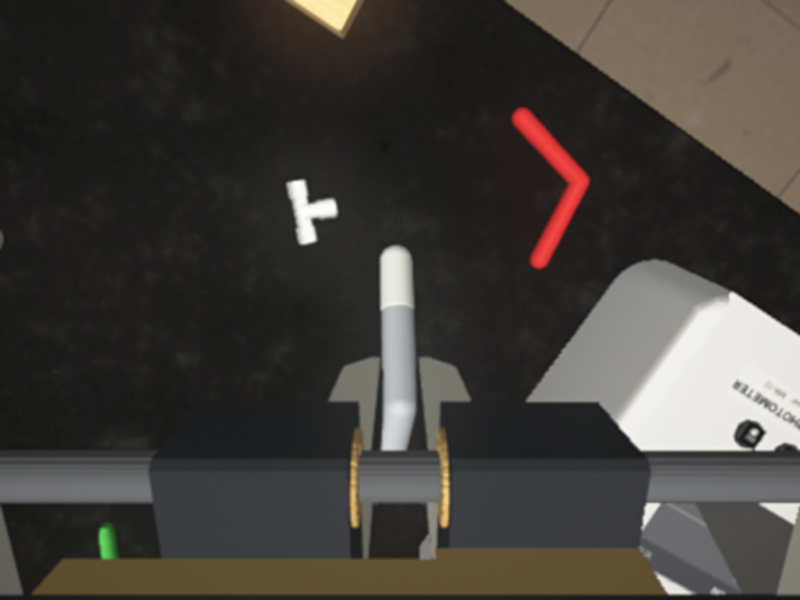

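View pics/sd23b.png

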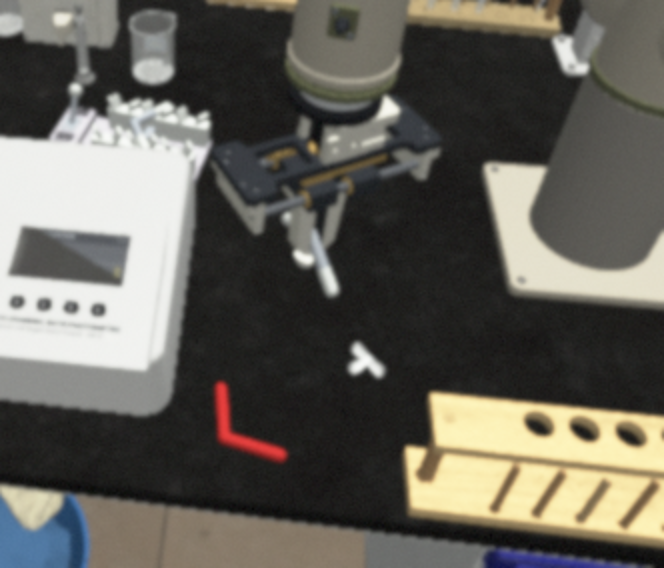

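Run:
```python
from h import *
rel([.375,.165,.07],31.6)
```

```text
t 31.90 pos [0.3516 0.2149 0.1635] jaw phi 31.6 q6 -0.13 open 0.0109 F [-0.3 -0.4 -1. ]
rel [ 9.34 -5.48 -0.64] [ 0.   0.1 -0. ] |d|/6.25=1.7 |r|/10.7=0.0
```

Call:
jog_arm:
  targets:
    - [0,-3,-0.3,0,0,0,1]
    - [3,-5.4,-0.6,0,0,0,1]
    - [7,-5.4,-0.6,0,0,0,1]
    - [9,-5.4,-0.6,0,0,0,1]
    - [9,-5.4,-0.6,0,0,0,1]

```text
t: 32.52
tool_pos: [0.3726, 0.1651, 0.0709]
orientation: [-0.435, 1.531, 0.436]
force: [0.1, 0.2, 0.1]
opening: 0.0112
```

Run:
```python
from h import *
optics.read_camera('wrist')
rel([.375,.165,.05],31.6)
c=snap('side','sd24'); cv2.imwrite('pics/sd24b.png',cv2.resize(c['frame'][:,:,::-1][180:320,260:400],None,fx=4,fy=4,interpolation=cv2.INTER_CUBIC))
```

```text
t 32.58 pos [0.3738 0.1656 0.0725] jaw phi 31.8 q6 -0.26 open 0.0112 F [0.2 0.5 0.1]
rel [ 2.25 -0.11  0.07] [ 0.2 -0.1 -0.1] |d|/6.25=0.4 |r|/10.7=0.0
```

View pics/sd24b.png

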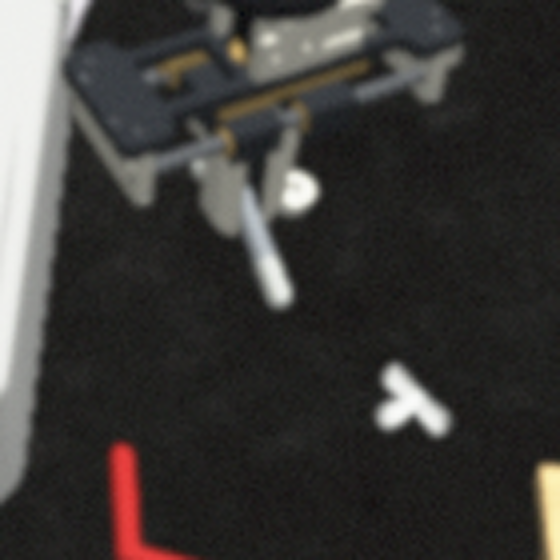

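Call:
jog_arm:
  targets:
    - [0,1,-1.5,0,0,0,1]
    - [1,1,-1.5,0,0,0,1]
    - [2,1,-1.5,0,0,0,1]
    - [2.5,1,-1.5,0,0,0,1]
    - [2.5,1,-1.5,0,0,0,1]

```text
t: 33.25
tool_pos: [0.3565, 0.1663, 0.0479]
orientation: [-0.434, 1.527, 0.435]
force: [0.7, 0.2, -0.9]
opening: 0.0115
```

Run:
```python
from h import *
c=snap('wrist','w25'); cv2.imwrite('pics/w25b.png',cv2.resize(c['frame'][:,:,::-1],(800,600)))
rel([.355,.17,.04],31.6)
```

```text
t 33.30 pos [0.3567 0.1664 0.0483] jaw phi 31.8 q6 -0.25 open 0.0107 F [ 0.   0.6 -0.1]
rel [0.83 0.39 0.04] [ 0.2  0.  -0. ] |d|/6.25=0.1 |r|/10.7=0.0
```

View pics/w25b.png

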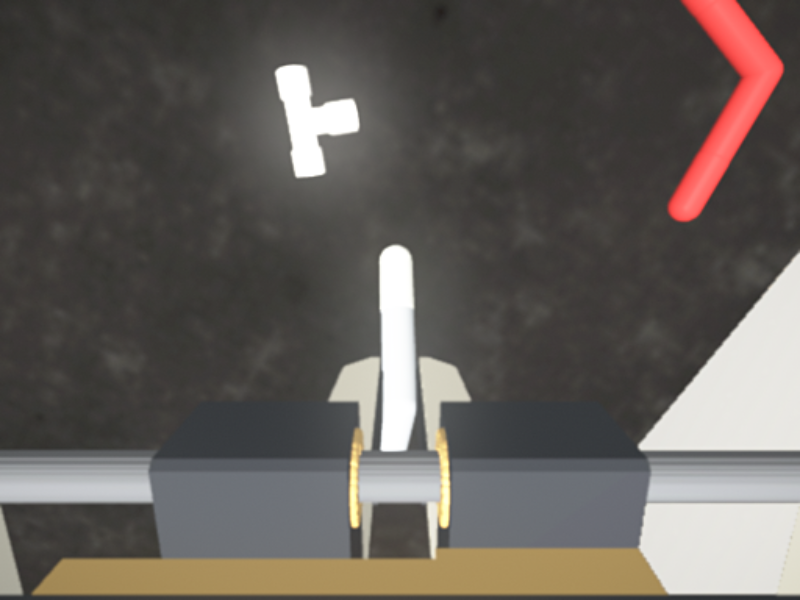

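Call:
jog_arm:
  targets:
    - [0.4,0,0,0,0,0,1]
    - [0.8,0,0,0,0,0,1]
    - [1.2,0,0,0,0,0,1]
    - [1.2,0,0,0,0,0,1]

```text
t: 33.8
tool_pos: [0.3563, 0.1663, 0.0359]
orientation: [-0.434, 1.527, 0.435]
force: [-0.8, -0.8, -0.5]
opening: 0.011
```

Run:
```python
from h import *
c=snap('side','sd26'); cv2.imwrite('pics/sd26b.png',cv2.resize(c['frame'][:,:,::-1][180:320,260:400],None,fx=4,fy=4,interpolation=cv2.INTER_CUBIC))
rel([.355,.17,.03],31.6)
```

```text
t 33.85 pos [0.3565 0.1664 0.0361] jaw phi 31.8 q6 -0.25 open 0.0112 F [-0.2  0.1  0.1]
rel [0.61 0.39 0.06] [ 0.2 -0.  -0. ] |d|/6.25=0.1 |r|/10.7=0.0
```

View pics/sd26b.png

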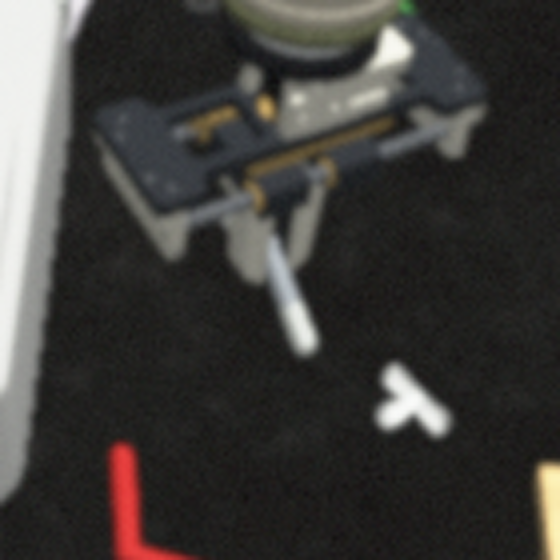

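Call:
jog_arm:
  targets:
    - [0.3,0,0,0,0,0,1]
    - [0.6,0,0,0,0,0,1]
    - [0.9,0,0,0,0,0,1]
    - [0.9,0,0,0,0,0,1]

```text
t: 34.35
tool_pos: [0.3563, 0.1664, 0.0269]
orientation: [-0.434, 1.528, 0.435]
force: [0.0, 1.0, -0.9]
opening: 0.0109
```

Run:
```python
from h import *
c=snap('side','sd27'); cv2.imwrite('pics/sd27b.png',cv2.resize(c['frame'][:,:,::-1][180:320,260:400],None,fx=4,fy=4,interpolation=cv2.INTER_CUBIC))
c=snap('wrist','w27'); cv2.imwrite('pics/w27b.png',cv2.resize(c['frame'][:,:,::-1],(800,600)))
rel([.355,.17,.03],31.6)
```

```text
t 34.45 pos [0.3565 0.1664 0.0271] jaw phi 31.8 q6 -0.25 open 0.0110 F [-0.1  0.6 -0.4]
rel [-0.29  0.38  0.06] [ 0.2 -0.  -0. ] |d|/6.25=0.1 |r|/10.7=0.0
```

View pics/w27b.png

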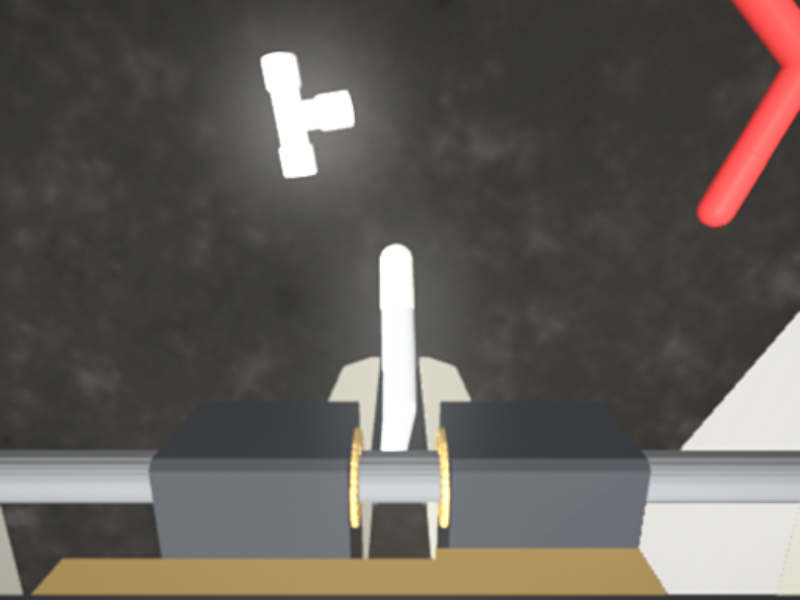

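Run:
```python
from h import *
a=load('w27');b=load('sd27')
im=b['frame'][180:320,260:400].astype(int)
# white tip search below gripper
m=(im.min(2)>170); 
n,l,s,ce=cv2.connectedComponentsWithStats(m.astype(np.uint8))
print([(s[i].tolist(),ce[i].round(1).tolist()) for i in range(1,n) if s[i][4]>8])
```

```text
[([0, 0, 22, 99, 943], [5.5, 35.0]), ([93, 11, 9, 9, 54], [96.9, 15.2]), ([88, 26, 7, 3, 12], [91.0, 27.1]), ([67, 65, 11, 25, 79], [72.6, 79.2]), ([95, 92, 16, 16, 125], [102.0, 100.4]), ([137, 118, 3, 22, 43], [138.4, 126.7])]
```

View pics/sd27b.png

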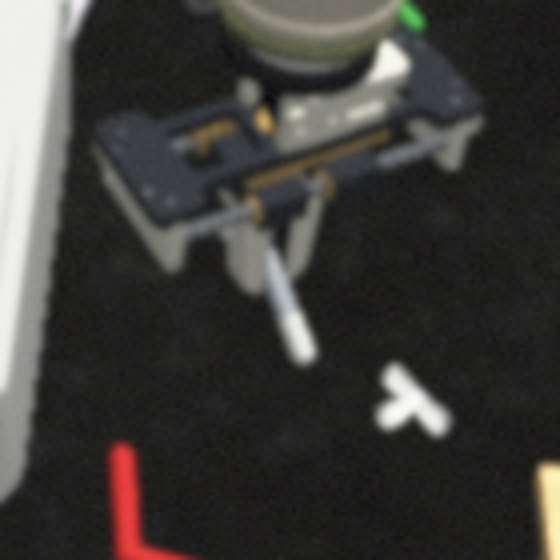

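Run:
```python
from h import *
a=load('w27');b=load('sd27')
def line(c,u,v):
    f,cx,cy=K(c); d=c['R'].T@np.array([(u-cx)/f,(v-cy)/f,1.]); return -c['R'].T@c['t'],d/np.linalg.norm(d)
def tri(pa,pb):
    o1,d1=line(a,*pa);o2,d2=line(b,*pb)
    A=np.stack([d1,-d2],1);x=np.linalg.lstsq(A,o2-o1,rcond=None)[0]
    p,q=o1+x[0]*d1,o2+x[1]*d2; return ((p+q)/2).round(4),np.linalg.norm(p-q).round(4)
print('tip',tri((396*.64,258*.64),(260+304/4,180+352/4)))
print('white/grey boundary',tri((397*.64,308*.64),(260+288/4,180+313/4)))
```

```text
tip (array([0.3317, 0.2027, 0.0068]), np.float64(0.0023))
white/grey boundary (array([0.3412, 0.1892, 0.0218]), np.float64(0.0007))
```

Call:
jog_arm:
  targets:
    - [0.1,0,0,0,0,0,1]
    - [0.1,0,0,0,0,0,0.5]
    - [0.1,0,0,0,0,0,0.5]
    - [0.1,0,0,0,0,0,0.5]
    - [0.1,0,0,0,0,0,0.5]

```text
t: 35.08
tool_pos: [0.3564, 0.1664, 0.0261]
orientation: [-0.434, 1.527, 0.435]
force: [0.5, -0.3, -0.7]
opening: 0.0449
```

Call:
jog_arm:
  targets:
    - [0,0,0.8,0,0,0,0.5]
    - [0,0,1.6,0,0,0,0.5]
    - [0,0,2.4,0,0,0,0.5]
    - [0,0,3.0,0,0,0,0.5]
    - [-0.5,0,3.2,0,0,0,0.5]

```text
t: 35.7
tool_pos: [0.3835, 0.1834, 0.0308]
orientation: [-0.434, 1.528, 0.435]
force: [-0.7, 0.9, -0.4]
opening: 0.0465
```

Run:
```python
from h import *
c=snap('wrist','w28'); cv2.imwrite('pics/w28b.png',cv2.resize(c['frame'][:,:,::-1],(800,600)))
rel([.355,.17,.03],31.6)
```

```text
t 35.75 pos [0.3841 0.1836 0.0318] jaw phi 31.8 q6 -0.23 open 0.0467 F [-0.5 -0.8  0.6]
rel [ 0.18  0.38 -3.19] [ 0.2 -0.  -0. ] |d|/6.25=0.5 |r|/10.7=0.0
```

View pics/w28b.png

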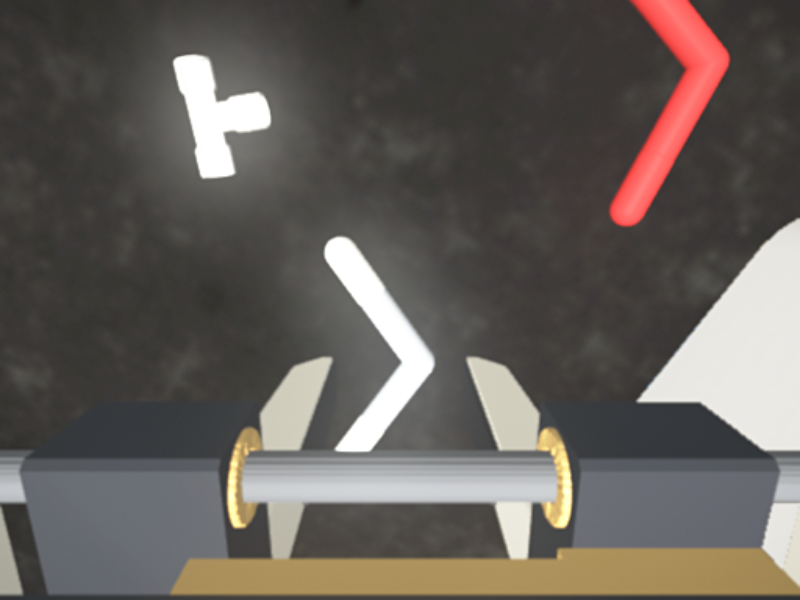

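Run:
```python
from h import *
c=load('w28'); s=.64
for p in [(636,400),(700,322),(765,245),(799,222)]: print([ray(c,p[0]*s,p[1]*s,z).round(3).tolist() for z in (0,.1)])
c=load('w1')
for p in [(415,370),(430,440),(510,270),(640,150)]: print([ray(c,p[0]*s,p[1]*s,z).round(3).tolist() for z in (0,.1)])
c=load('w28')
th,t,e=fit2(TUBE[:2],[ray(c,p[0]*s,p[1]*s,.006)[:2] for p in [(414,362),(340,252)]])
print(np.degrees(th),t,t+.0137*np.array([np.cos(th),np.sin(th)]))
```

```text
[[0.485, 0.22, 0.0], [0.414, 0.233, 0.1]]
[[0.485, 0.262, 0.0], [0.414, 0.254, 0.1]]
[[0.485, 0.301, 0.0], [0.414, 0.274, 0.1]]
[[0.49, 0.315, 0.0], [0.416, 0.28, 0.1]]
[[0.486, 0.034, 0.0], [0.455, 0.062, 0.1]]
[[0.55, -0.009, 0.0], [0.504, 0.029, 0.1]]
[[0.479, 0.164, 0.0], [0.449, 0.161, 0.1]]
[[0.481, 0.311, 0.0], [0.45, 0.275, 0.1]]
29.417779133067064 [0.37544485 0.17644366] [0.38737839 0.18317275]
```

Run:
```python
from h import *
c=load('w28'); s=.64
print('T near',ray(c,217*s,170*s,.006),ray(c,265*s,110*s,.006))
rel([.365,.197,.07],64)
```

```text
T near [0.28496032 0.21152633 0.006     ] [0.29059646 0.23993872 0.006     ]
t 35.75 pos [0.3841 0.1836 0.0318] jaw phi 31.8 q6 -0.23 open 0.0467 F [-0.5 -0.8  0.6]
rel [-3.82  2.15 -0.92] [-32.2   0.   -0. ] |d|/6.25=0.7 |r|/10.7=3.0
```

Call:
jog_arm:
  targets:
    - [-3.8,0,0,0,0,0,0.6]
    - [-3.8,2.1,-0.9,-10,0,0,0.6]
    - [-3.8,2.1,-0.9,-20,0,0,0.6]
    - [-3.8,2.1,-0.9,-30,0,0,0.6]
    - [-3.8,2.1,-0.9,-32,0,0,0.6]
  squeeze: 15

```text
t: 36.38
tool_pos: [0.3655, 0.1967, 0.07]
orientation: [-0.866, 1.391, 0.867]
force: [0.1, -0.3, 0.1]
opening: 0.0371
```

Run:
```python
from h import *
optics.read_camera('side')
c=snap('wrist','w29'); cv2.imwrite('pics/w29b.png',cv2.resize(c['frame'][:,:,::-1],(800,600)))
rel([.365,.197,.004],64)
```

```text
t 36.48 pos [0.3655 0.1966 0.0699] jaw phi 63.6 q6 -0.74 open 0.0374 F [ 0.3 -0.4 -0.2]
rel [6.59 0.06 0.01] [-0.4  0.  -0. ] |d|/6.25=1.1 |r|/10.7=0.0
```

View pics/w29b.png

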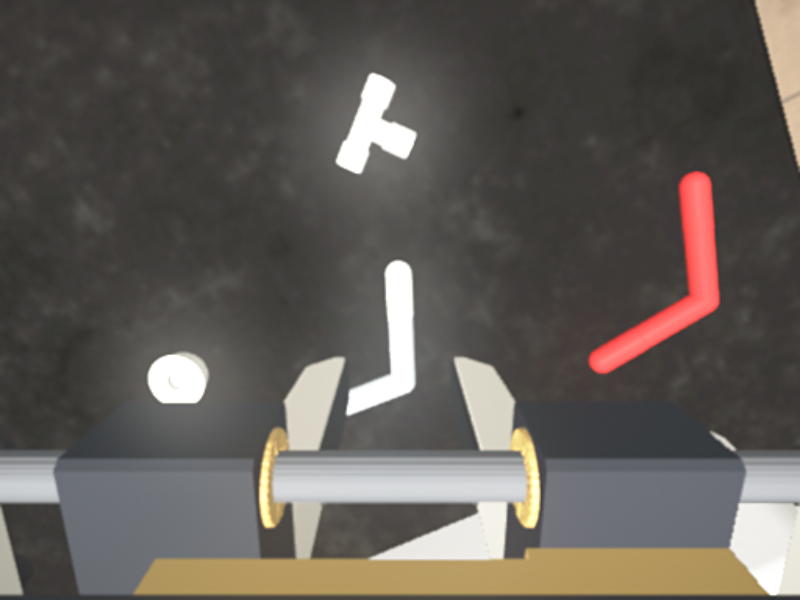

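Call:
jog_arm:
  targets:
    - [3,0,0,0,0,0,0.6]
    - [5,0,0,0,0,0,0.6]
    - [6.2,0,0,0,0,0,0.6]
    - [6.4,0,0,0,0,0,0.6]
    - [6.5,0,0,0,0,0,0.6]

```text
t: 37.1
tool_pos: [0.366, 0.1969, 0.0055]
orientation: [-0.863, 1.392, 0.864]
force: [0.8, 0.8, 0.4]
opening: 0.0374
```

Call:
jog_arm:
  targets:
    - [0,0,0,0,0,0,1]
    - [0,0,0,0,0,0,1]
    - [0,0,0,0,0,0,1]
    - [0,0,0,0,0,0,1]

```text
t: 37.6
tool_pos: [0.3663, 0.197, 0.0058]
orientation: [-0.863, 1.391, 0.864]
force: [-1.5, 0.1, 2.8]
opening: 0.0111
```

Run:
```python
from h import *
rel([.335,.17,.005],64)
```

```text
t 37.60 pos [0.3663 0.197  0.0058] jaw phi 63.6 q6 -0.74 open 0.0111 F [-1.5  0.1  2.8]
rel [ 0.08  1.6  -3.81] [-0.4  0.1  0. ] |d|/6.25=0.7 |r|/10.7=0.0
```

Call:
jog_arm:
  targets:
    - [0,0.6,-0.6,0,0,0,1]
    - [0,1.2,-1.2,0,0,0,1]
    - [0,1.8,-1.8,0,0,0,1]
    - [0,2.4,-2.3,0,0,0,1]
    - [0,2.4,-2.3,0,0,0,1]

```text
t: 38.22
tool_pos: [0.3338, 0.1869, 0.0058]
orientation: [-0.863, 1.392, 0.864]
force: [-2.8, -0.5, 4.9]
opening: 0.0113
```

Call:
jog_arm:
  targets:
    - [0,0,0,0,0,0,0.6]
    - [0,0,0,0,0,0,0.5]
    - [-2,0,0,0,0,0,0.5]
    - [-7,0,0,10,0,0,0.5]
    - [-13,0,0,20,0,0,0.5]
  squeeze: 35

```text
t: 38.85
tool_pos: [0.3325, 0.1862, 0.136]
orientation: [-0.59, 1.491, 0.591]
force: [1.3, 0.8, -0.3]
opening: 0.0465
```

Call:
jog_arm:
  targets:
    - [0,0,0,10,0,0,0.5]
    - [0,0,0,14,0,0,0.5]
    - [0,0,0,14,0,0,0.5]

```text
t: 39.22
tool_pos: [0.3325, 0.1862, 0.1359]
orientation: [-0.401, 1.536, 0.401]
force: [-0.8, 0.5, -1.2]
opening: 0.0465
```

Run:
```python
from h import *
optics.read_camera('side')
c=snap('wrist','w30'); cv2.imwrite('pics/w30b.png',cv2.resize(c['frame'][:,:,::-1],(800,600)))
rel(None,0)
```

```text
t 39.33 pos [0.3323 0.1862 0.1356] jaw phi 29.4 q6 -0.14 open 0.0467 F [-0.3  0.4 -0.1]
```

View pics/w30b.png

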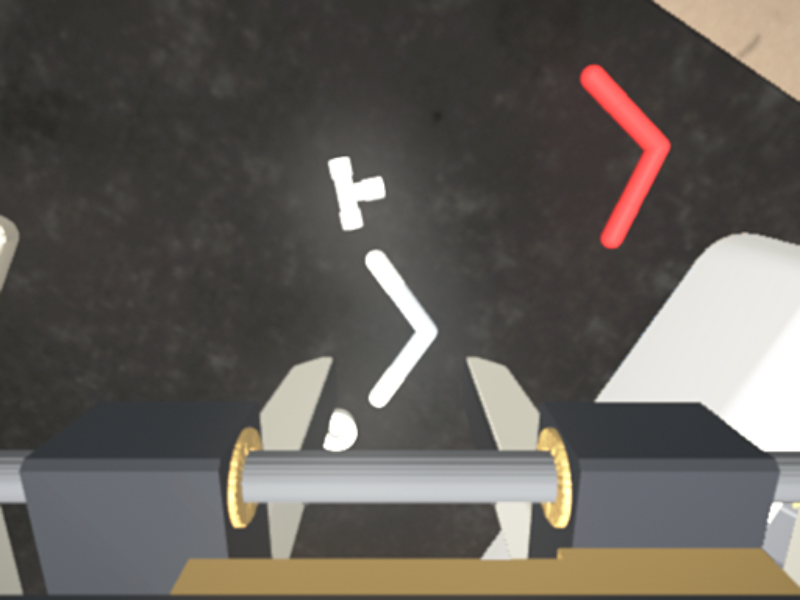

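Run:
```python
from h import *
c=load('w30'); s=.64
th,t,e=fit2(TUBE,[ray(c,p[0]*s,p[1]*s,.006)[:2] for p in [(428,331),(376,259),(379,397)]])
print(np.degrees(th),t,(e*1000).round(1).tolist())
R=np.array([np.cos(th),np.sin(th)]);g=t+R*.0137; f=np.degrees(th)
n=np.array([-R[1],R[0]])
print('g',g,'corners',[(g+a*.094*R+b*.0375*n).round(3).tolist() for a in(1,-1) for b in (1,-1)], 'stopper',ray(c,340*s,430*s,.01))
rel([g[0],g[1],.03],f)
```

```text
29.742798544420243 [0.34425093 0.16696862] [[-0.3, 0.1], [0.4, -0.3], [-0.1, 0.2]]
g [0.35614611 0.17376529] corners [[0.419, 0.253], [0.456, 0.188], [0.256, 0.16], [0.293, 0.095]] stopper [0.34222335 0.08710595 0.01      ]
t 39.33 pos [0.3323 0.1862 0.1356] jaw phi 29.4 q6 -0.14 open 0.0467 F [-0.3  0.4 -0.1]
rel [10.55 -2.27  1.5 ] [-0.4 -0.2 -0.1] |d|/6.25=1.7 |r|/10.7=0.0
```

Call:
jog_arm:
  targets:
    - [2,-2.2,1.5,0,0,0,0.5]
    - [6,-2.27,1.5,0,0,0,0.5]
    - [9,-2.27,1.5,-0.4,-0.2,0,0.5]
    - [11.5,-2.27,1.5,-0.4,-0.2,0,0.5]
    - [12.5,-2.27,1.5,-0.4,-0.2,0,0.5]

```text
t: 39.95
tool_pos: [0.3547, 0.1732, 0.0088]
orientation: [-0.407, 1.535, 0.409]
force: [-0.1, 0.3, -0.0]
opening: 0.0467
```

Run:
```python
from h import *
optics.read_camera('side')
rel([.3562,.1738,.002],29.7)
```

```text
t 40.00 pos [0.3547 0.1732 0.0085] jaw phi 29.8 q6 -0.20 open 0.0466 F [-1.1 -0.2 -0.1]
rel [ 0.65 -0.02  0.17] [ 0.1 -0.2 -0.1] |d|/6.25=0.1 |r|/10.7=0.0
```

Call:
jog_arm:
  targets:
    - [0.4,0,0.15,0,-0.2,0,0.5]
    - [0.65,0,0.15,0,-0.2,0,0.6]
    - [0.68,0,0.15,0,-0.2,0,0.9]
    - [0.68,0,0.15,0,-0.2,0,1]
    - [0.68,0,0.15,0,-0.2,0,1]

```text
t: 40.62
tool_pos: [0.3563, 0.174, 0.002]
orientation: [-0.406, 1.531, 0.41]
force: [0.4, -0.2, 1.3]
opening: 0.016
```

Call:
jog_arm:
  targets:
    - [0,0,0,0,0,0,1]
    - [0,0,0,0,0,0,1]
    - [0,0,0,0,0,0,1]

```text
t: 41.0
tool_pos: [0.3563, 0.1741, 0.0021]
orientation: [-0.406, 1.531, 0.41]
force: [0.8, 0.1, 0.8]
opening: 0.016
```

Run:
```python
from h import *
c=snap('wrist','w31'); 
im=c['frame'][:,:,::-1][140:300,170:330]
cv2.imwrite('pics/w31c.png',cv2.resize(im,None,fx=4,fy=4,interpolation=cv2.INTER_CUBIC))
rel(None,57)
```

```text
t 41.05 pos [0.3563 0.174  0.0021] jaw phi 29.8 q6 -0.20 open 0.0156 F [-0.6  0.8 -0. ]
```

View pics/w31c.png

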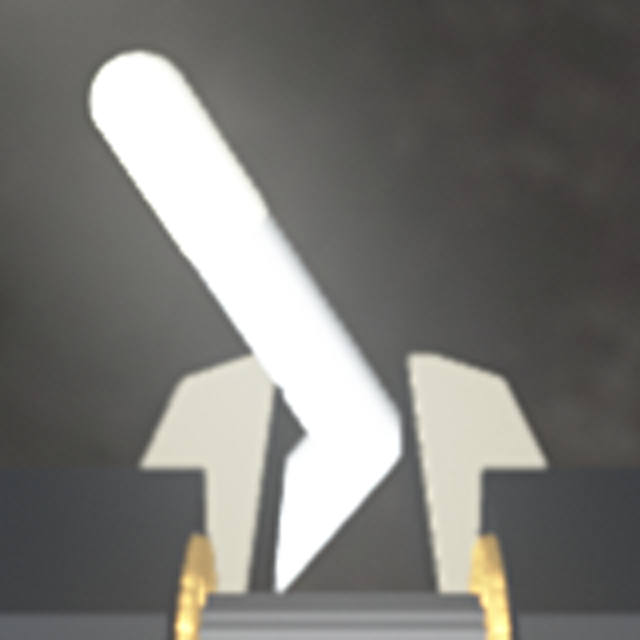

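Call:
jog_arm:
  targets:
    - [-3,0,0,0,0,0,1]
    - [-7,0,0,0,0,0,1]
    - [-12,0,0,0,0,0,1]
    - [-16,0,0,5,0,0,1]
    - [-16,0,0,10,0,0,1]

```text
t: 41.68
tool_pos: [0.3585, 0.1745, 0.1661]
orientation: [-0.267, 1.546, 0.272]
force: [0.1, 0.6, -1.0]
opening: 0.0158
```

Run:
```python
from h import *
c=snap('wrist','w32'); cv2.imwrite('pics/w32b.png',c['frame'][:,:,::-1])
w=W(-54,.2);print(w);rel([w[0],w[1],.16],-8.5)
```

```text
[ 0.5218514  -0.07544972]
t 41.73 pos [0.3575 0.1741 0.1641] jaw phi 19.4 q6 -0.02 open 0.0161 F [ 0.6  0.3 -0.7]
rel [  0.4 -29.    7.2] [27.9  0.3 -0.2] |d|/6.25=4.8 |r|/10.7=2.6
```

View pics/w32b.png

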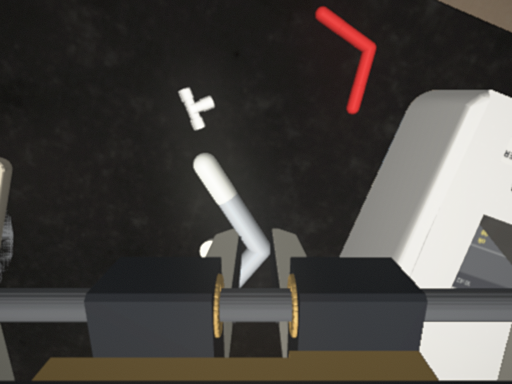

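Held level. Carry it over.

Call:
jog_arm:
  targets:
    - [0,-6,1,6,0,0,1]
    - [0,-12,2.5,12,0,0,1]
    - [0,-18,4,18,0.3,0,1]
    - [0,-24,5.5,24,0.3,-0.2,1]
    - [0.4,-29,7.2,27.9,0.3,-0.2,1]

```text
t: 42.35
tool_pos: [0.5225, -0.0776, 0.1593]
orientation: [0.118, 1.569, -0.118]
force: [0.2, 1.0, -0.2]
opening: 0.0161
```

Run:
```python
from h import *
optics.read_camera('side');optics.read_camera('side')
w=W(-54,.2);rel([w[0],w[1],.078],-8.5)
```

```text
t 42.45 pos [ 0.5227 -0.0793  0.1577] jaw phi -8.7 q6 -0.09 open 0.0158 F [-0.2  0.7 -0.5]
rel [ 7.97  0.38 -0.11] [-0.2 -0.2  0.1] |d|/6.25=1.3 |r|/10.7=0.0
```

Call:
jog_arm:
  targets:
    - [3,0.35,-0.1,0,0,0,1]
    - [5,0.35,-0.1,-0.2,0,0,1]
    - [7,0.35,-0.1,-0.2,0,0,1]
    - [8,0.35,-0.1,-0.2,0,0,1]
    - [8,0.35,-0.1,-0.2,0,0,1]

```text
t: 43.08
tool_pos: [0.521, -0.0752, 0.0768]
orientation: [0.116, 1.573, -0.117]
force: [-0.0, -0.1, -0.2]
opening: 0.0159
```

Run:
```python
from h import *
optics.read_camera('side');optics.read_camera('side')
c=snap('wrist','w33'); cv2.imwrite('pics/w33b.png',cv2.resize(c['frame'][:,:,::-1],(800,600)))
w=W(-54,.2);rel([w[0],w[1],.0515],-8.5)
```

```text
t 43.23 pos [ 0.5226 -0.0758  0.0787] jaw phi -8.5 q6 -0.09 open 0.0158 F [ 0.3 -0.2  0.3]
rel [ 2.72  0.03 -0.07] [-0.  -0.1  0.1] |d|/6.25=0.4 |r|/10.7=0.0
```

View pics/w33b.png

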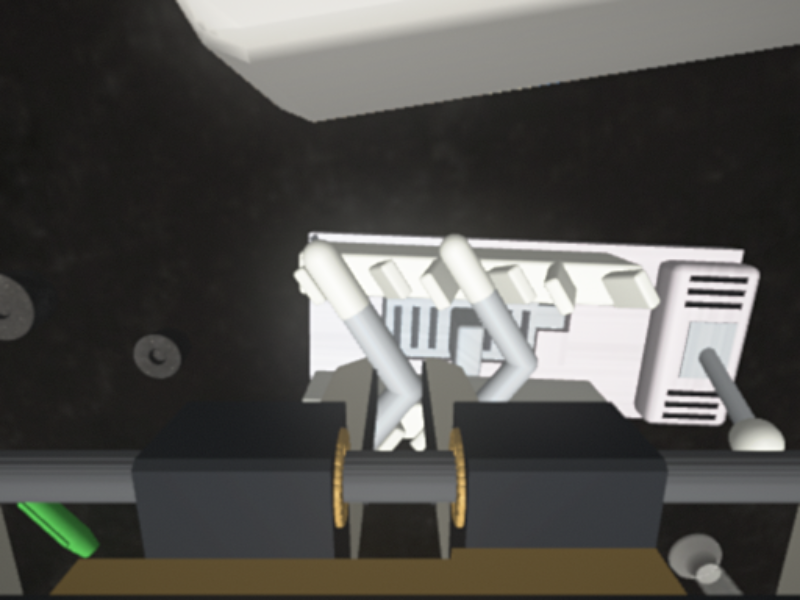

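Run:
```python
from h import *
c=load('w33'); s=.64
for z,ps in ((.0826,[(405,390),(322,257)]),(.054,[(521,365),(456,250)])):
    q=[ray(c,p[0]*s,p[1]*s,z)[:2] for p in ps]
    th,t,e=fit2(TUBE[:2],q); print(np.degrees(th)-np.degrees(SA),S(t),e[0]*1000)
```

```text
-2.6657816003139896 [-68.90621293  -0.45583927] [-0.03084157  0.07858248]
-1.9250913778212784 [-19.90529603  -0.61801563] [-0.08935968  0.21930396]
```

Call:
jog_arm:
  targets:
    - [0.7,0,0,-0.6,0,0,1]
    - [1.4,0,0.05,-0.6,0,0,1]
    - [2.1,0,0.05,-0.6,0,0,1]
    - [2.7,0,0.05,-0.6,0,0,1]
    - [2.7,0,0.05,-0.6,0,0,1]

```text
t: 43.85
tool_pos: [0.5225, -0.0758, 0.0508]
orientation: [0.108, 1.571, -0.109]
force: [-0.5, 0.0, -0.1]
opening: 0.0159
```

Run:
```python
from h import *
optics.read_camera('side');optics.read_camera('side')
w=W(-54,.2);rel([w[0],w[1],.0500],-8.5)
```

```text
t 43.95 pos [ 0.523  -0.0759  0.0516] jaw phi -7.9 q6 -0.10 open 0.0160 F [0.2 0.6 0.4]
rel [ 0.16  0.03 -0.12] [ 0.6 -0.1  0.1] |d|/6.25=0.0 |r|/10.7=0.1
```

Call:
jog_arm:
  targets:
    - [0.15,0,0,0,0,0,1]
    - [0.25,0,0,0,0,0,1]
    - [0.25,0,0,0,0,0,1]

```text
t: 44.32
tool_pos: [0.5234, -0.076, 0.0497]
orientation: [0.107, 1.569, -0.11]
force: [-1.5, 0.2, 4.9]
opening: 0.0156
```

Run:
```python
from h import *
optics.read_camera('side')
w=W(-54,.2);rel([w[0],w[1],.0500],-8.5)
```

```text
t 44.38 pos [ 0.5233 -0.076   0.0497] jaw phi -7.9 q6 -0.10 open 0.0163 F [-0.9  1.2  4.8]
rel [-0.03  0.03 -0.15] [ 0.6 -0.1  0.1] |d|/6.25=0.0 |r|/10.7=0.1
```

Contact at the right height. Release and look from above.

Call:
jog_arm:
  targets:
    - [0,0,0,0,0,0,0.75]
    - [0,0,0,0,0,0,0.75]
    - [0,0,0,0,0,0,0.75]
    - [-3,0,0,0,0,0,0.75]
    - [-8,0,0,0,0,0,0.75]

```text
t: 45.0
tool_pos: [0.5215, -0.0754, 0.1282]
orientation: [0.108, 1.574, -0.109]
force: [0.8, -0.8, 0.4]
opening: 0.0229
```

Call:
jog_arm:
  targets:
    - [-2,-3,1,0,0,0,0.8]
    - [-4,-6,2,0,0,0,1]
    - [-4,-8,3,0,0,0,1]
    - [-4,-8,3,0,0,0,1]
    - [-4,-8,3,0,0,0,1]

```text
t: 45.62
tool_pos: [0.5397, -0.1579, 0.1664]
orientation: [0.109, 1.577, -0.108]
force: [-0.2, 0.0, -0.6]
opening: 0.0003
```

Run:
```python
from h import *
optics.read_camera('side')
c=snap('wrist','w34'); cv2.imwrite('pics/w34b.png',cv2.resize(c['frame'][:,:,::-1],(800,600)))
c=snap('scene','sc34');cv2.imwrite('pics/sc34b.png',cv2.resize(c['frame'][:,:,::-1][170:270,200:350],None,fx=5,fy=5,interpolation=cv2.INTER_CUBIC))
rel(None,0)
```

```text
t 45.77 pos [ 0.54   -0.1578  0.1672] jaw phi -7.9 q6 -0.24 open 0.0005 F [-0.1  0.9 -0.2]
```

View pics/w34b.png

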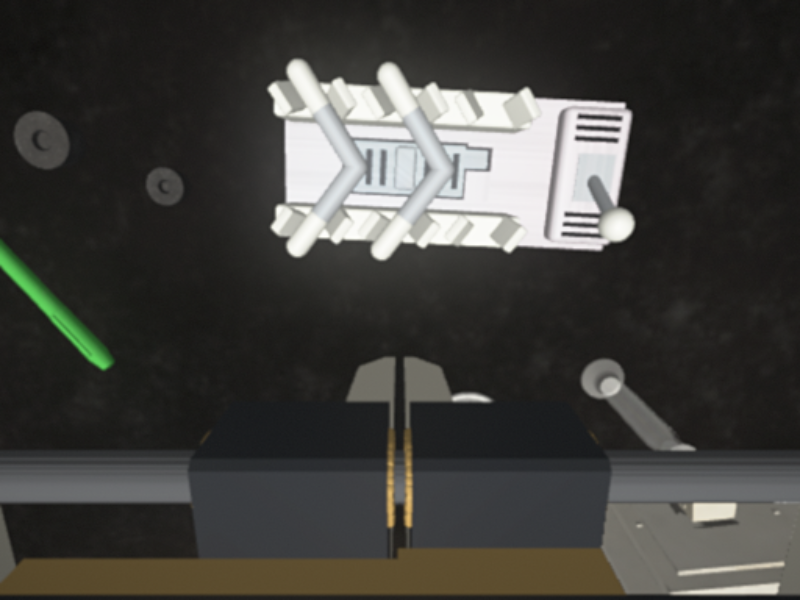

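View pics/sc34b.png

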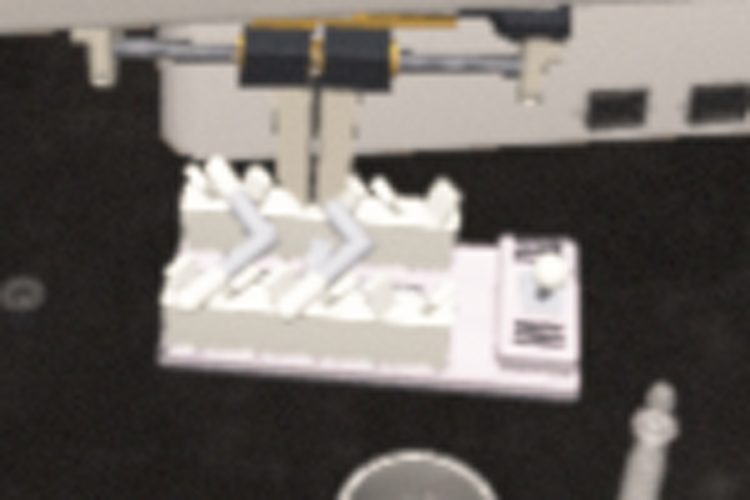

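Run:
```python
from h import *
c=load('w34'); s=.64
for n,z,ps in (('rear',.054,[(358,168),(298,72),(299,246)]),('mid',.054,[(444,171),(390,74),(382,249)])):
    q=[ray(c,p[0]*s,p[1]*s,z)[:2] for p in ps]
    th,t,e=fit2(TUBE,q); print(n,np.degrees(th)-np.degrees(SA),S(t),(e*1000).round(1).tolist())
k=W(90,-24); print('knob',k,ray(c,617*s,224*s,.07),'cyl foot',ray(c,602*s,378*s,.002))
# push start: stand (90,-50) TCP z .062
a=W(90,-52); b=W(90,32); print(a,b); rel([a[0],a[1],.17],-10.7);
```

```text
rear -0.2673188012547616 [-66.63755128  -0.84838415] [[-0.4, 0.7], [0.4, -0.3], [0.0, -0.4]]
mid -0.6094809927997975 [-18.71882515   0.03944929] [[-0.0, 0.7], [0.2, -0.6], [-0.2, -0.0]]
knob [ 0.65882804 -0.12603667] [ 0.66020135 -0.12585753  0.07      ] cyl foot [ 0.67545452 -0.24779986  0.002     ]
[ 0.65361497 -0.1535471 ] [ 0.66925418 -0.0710158 ]
t 45.77 pos [ 0.54   -0.1578  0.1672] jaw phi -7.9 q6 -0.24 open 0.0005 F [-0.1  0.9 -0.2]
rel [-0.36  1.97 11.19] [ 2.8 -0.4  0. ] |d|/6.25=1.8 |r|/10.7=0.3
```

Call:
jog_arm:
  targets:
    - [0,1,4,2.8,0,0,1]
    - [0,2,8,2.8,-0.4,0,1]
    - [0,2,11.2,2.8,-0.4,0,1]
    - [0,2,11.2,2.8,-0.4,0,1]
    - [0,2,11.2,2.8,-0.4,0,1]

```text
t: 46.4
tool_pos: [0.653, -0.1527, 0.1658]
orientation: [0.145, 1.568, -0.146]
force: [-0.4, 0.6, -0.1]
opening: 0.0004
```

Run:
```python
from h import *
optics.read_camera('side')
a=W(90,-52); rel([a[0],a[1],.062],-10.7)
```

```text
t 46.45 pos [ 0.6529 -0.1529  0.1661] jaw phi -10.6 q6 -0.12 open 0.0007 F [-0.2  0.8 -0.2]
rel [10.41 -0.05  0.1 ] [ 0.1 -0.1  0. ] |d|/6.25=1.7 |r|/10.7=0.0
```

Call:
jog_arm:
  targets:
    - [4,0,0.1,0,0,0,1]
    - [7,0,0.1,0,0,0,1]
    - [9.5,0,0.1,0,0,0,1]
    - [10.3,0,0.1,0,0,0,1]
    - [10.3,0,0.1,0,0,0,1]

```text
t: 47.08
tool_pos: [0.6533, -0.153, 0.0635]
orientation: [0.146, 1.568, -0.146]
force: [-0.1, -0.2, -0.8]
opening: 0.0006
```

Run:
```python
from h import *
optics.read_camera('side')
c=snap('wrist','w35'); cv2.imwrite('pics/w35b.png',c['frame'][:,:,::-1])
a=W(90,4); rel([a[0],a[1],.062],-10.7)
```

```text
t 47.17 pos [ 0.6546 -0.1534  0.065 ] jaw phi -10.6 q6 -0.12 open 0.0003 F [ 0.4 -0.1  0.4]
rel [ 0.29  5.57 -0.08] [0.1 0.  0.1] |d|/6.25=0.9 |r|/10.7=0.0
```

View pics/w35b.png

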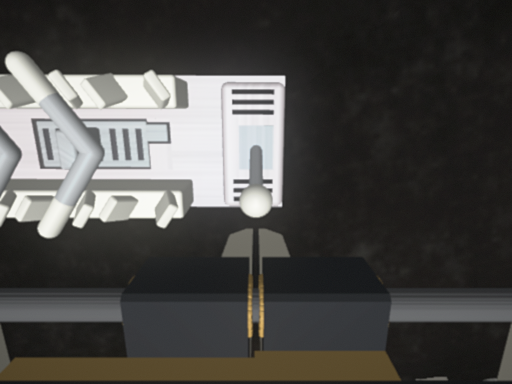

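Fingers are aligned behind the knob. Push.

Call:
jog_arm:
  targets:
    - [0.2,1.5,0,0,0,0,1]
    - [0.2,3,0,0,0,0,1]
    - [0.2,4.2,0,0,0,0,1]
    - [0.2,5,0,0,0,0,1]
    - [0.2,5.5,0,0,0,0,1]

```text
t: 47.8
tool_pos: [0.6645, -0.0984, 0.0624]
orientation: [0.145, 1.566, -0.146]
force: [-1.2, -1.6, -0.7]
opening: 0.0003
```

Run:
```python
from h import *
c=snap('wrist','w36'); cv2.imwrite('pics/w36b.png',c['frame'][:,:,::-1])
s=robot.read_state(); print(S(s['tool_pos'])); rel(None,0)
```

```text
[90.4345917   4.53814628]
t 47.85 pos [ 0.6646 -0.0981  0.0624] jaw phi -10.6 q6 -0.04 open 0.0005 F [-0.9  0.  -0.1]
```

View pics/w36b.png

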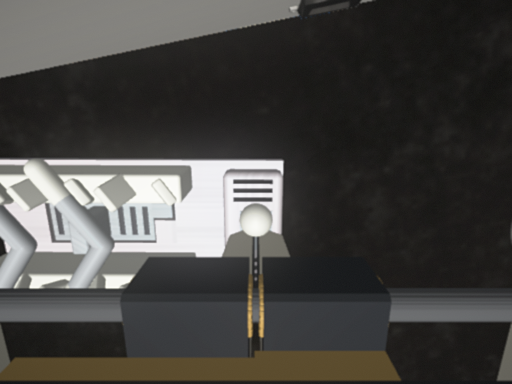

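Call:
jog_arm:
  targets:
    - [0,0.4,0,0,0,0,1]
    - [0,0.7,0,0,0,0,1]
    - [0,0.7,0,0,0,0,1]

```text
t: 48.22
tool_pos: [0.665, -0.0958, 0.0623]
orientation: [0.142, 1.567, -0.152]
force: [-3.3, -17.8, -0.2]
opening: 0.0003
```

Run:
```python
from h import *
c=snap('wrist','w37'); cv2.imwrite('pics/w37b.png',c['frame'][:,:,::-1])
print(S(ray(load('w36'),256,221,.071)))
im=c['frame'];m=(im[:,:,:].min(2)>190).astype(np.uint8); 
s=robot.read_state(); print(S(s['tool_pos'])); rel(None,0)
```

```text
[90.14953608 21.4910477 ]
[90.41382574  6.79186536]
t 48.27 pos [ 0.665  -0.0959  0.0623] jaw phi -10.7 q6 -0.03 open 0.0007 F [ -3.5 -17.2  -0.7]
```

View pics/w37b.png

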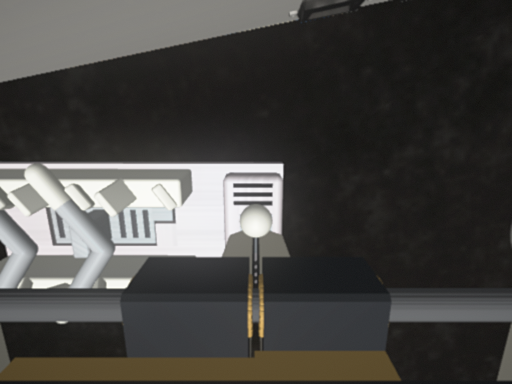

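Hit the stop (17 N at the stop). Back off -y, then up, and view all.

Call:
jog_arm:
  targets:
    - [0,-2,0,0,0,0,1]
    - [0,-5,0,0,0,0,1]
    - [-5,-6,0,0,0,0,1]
    - [-10,-7,-5,0,0,0,1]
    - [-14,-8,-10,0,0,0,1]

```text
t: 48.9
tool_pos: [0.5599, -0.1556, 0.1973]
orientation: [0.142, 1.566, -0.152]
force: [0.4, -0.5, 0.8]
opening: 0.0004
```

Run:
```python
from h import *
optics.read_camera('side');optics.read_camera('side')
c=snap('wrist','w38'); cv2.imwrite('pics/w38b.png',cv2.resize(c['frame'][:,:,::-1],(800,600)))
rel(None,0)
c=snap('side','sd38'); cv2.imwrite('pics/sd38b.png',c['frame'][:,:,::-1])
c=snap('scene','sc38'); cv2.imwrite('pics/sc38b.png',c['frame'][:,:,::-1])
rel(None,0)
```

```text
t 49.05 pos [ 0.5611 -0.156   0.1997] jaw phi -10.8 q6 -0.17 open 0.0004 F [-0.5  0.1 -0.3]
t 49.15 pos [ 0.5609 -0.1552  0.1957] jaw phi -10.8 q6 -0.17 open 0.0001 F [-0.3 -0.3 -0.4]
```

View pics/w38b.png

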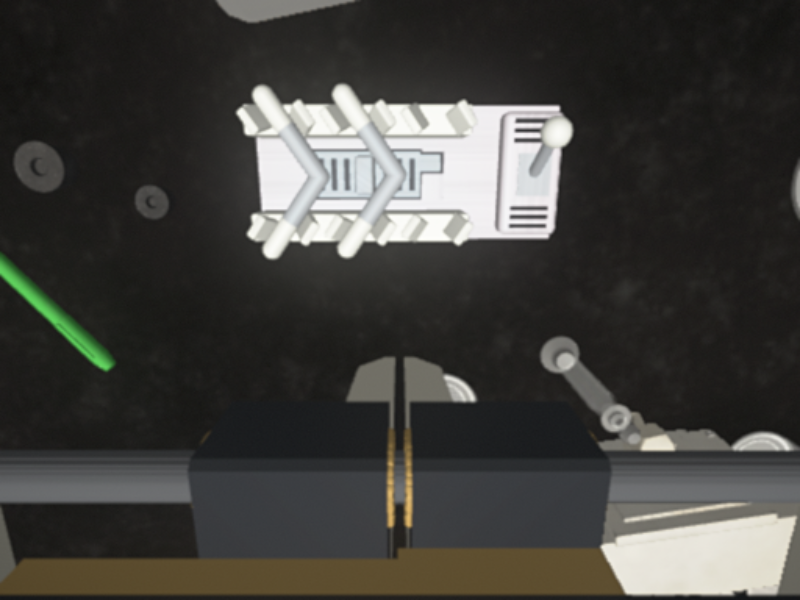

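View pics/sd38b.png

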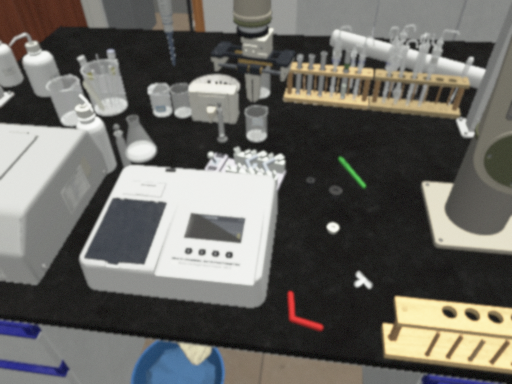

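View pics/sc38b.png

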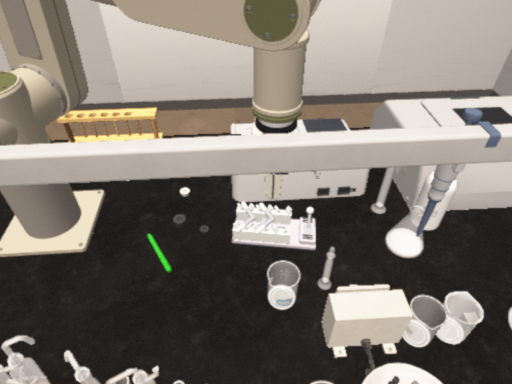

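Run:
```python
from h import *
c=load('w38'); s=.64
print('knob',S(ray(c,557*s,131*s,.07)),'stopper',S(ray(c,151*s,202*s,.018)))
for n,ps in (('rear',[(321,175),(263,93),(272,250)]),('mid',[(401,175),(343,93),(346,249)])):
    q=[ray(c,p[0]*s,p[1]*s,.054)[:2] for p in ps]
    th,t,e=fit2(TUBE,q); print(n,np.degrees(th)-np.degrees(SA),S(t),(e*1000).round(1).tolist())
```

```text
knob [90.91917695 24.45346588] stopper [-174.54160604  -18.56984057]
rear -0.8451236557035298 [-6.68414335e+01 -2.75209003e-02] [[-0.8, -0.1], [0.1, -1.0], [0.7, 1.0]]
mid -0.7276152802931737 [-18.36538515   0.10755945] [[-2.1, 0.4], [0.9, -1.0], [1.2, 0.5]]
```

All checks agree; handing in.

```bash
python3 -c "
from h import *
print(ticket.close_job())"
```

```text
the job is handed in; nothing more can be done
None
```

The drying stand is set up and the job is handed in at about 49 s; the hand-in reported no verdict.

**What I did**
- **Stopper:** taken out of the cutout and stood on the bench, about 75 mm beyond the stand's end on the robot side.
- **Drip plate:** fitted in the cutout with the tab towards the blower.
- **Tubes:** two were in the scene, and I found no third. They now lie in the middle and rear notch pairs with their bends towards the blower.
- **Switch:** pushed over until it hit the stop, with about 17 N at the fingers.

**Things that went wrong on the way**
- The second tube had been knocked about 20–35 mm aside before I reached it.
- The grip then slackened while lifting it and the tube swung down in the jaws. I set it back on the bench, dragged it clear of the instrument, gripped it again and placed it.

**Last checks**

| Item | What the last camera view showed |
|---|---|
| Tubes (in the stand) | origins at about x = -66.8 and -18.4 mm, y within 0.2 mm, in line to under 1° |
| Switch knob | about y = +24 mm, matching the stop |
| Plate | looks flush; the gripper height at release put its underside about 4 mm up, the cutout floor |
| Beaker and cylinder | both standing |
| Gripper | clear of everything, closed and empty |

- **Pair points:** these were not given, so I measured the notches at about x = -67 and -19 mm. The tube check rests on that.
- **Tube height:** I did not measure it directly. Each tube met the notches at the expected height when lowered.
- **Wrist camera:** it read about 2% large, so these positions are good to about 1–2 mm.

No check failed or disagreed beyond that.

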